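# Hang a chain of two hooked weights on the spring balance

### The arm

A 7-joint arm with a two-finger parallel gripper is mounted at the origin on the work surface. World frame = base frame: x ahead of the robot, y to its left, z up, the work surface at z = 0. Lengths are in m, angles in degrees, forces in N, time in s.
With the tool pointing down it reaches from about 0.425 to 0.875 m from the base axis. Payload 4.7 kg.
Tool frame: the origin (TCP) lies at the very end of the fingers, on their centre line; the grasp point (between the pads) lies 19 mm behind it (env.grasp_offset is the distance from the TCP to the grasp point, in m); z points along the fingers, y is the line along which they close (so a half turn about z gives the same grasp; the last joint's range is limited). The gripper opens to 87 mm and grips with 3 to 60 N. Pads are 19 mm wide; open, the fingers measure 117 mm over their backs; the gripper's body (75 mm by 190 mm) begins 51 mm behind the grasp point.
Start: joints at [0.808, 18.392, -4.016, 83.108, 1.295, 78.541, -3.26], TCP at [0.65, -0, 0.223] pointing down, gripper open.
Joint ranges: [-163.93, 163.93], [-17.29, 119.83], [-79.2, 71.16], [3.27, 140.29], [-89.18, 269.18], [5.43, 117.66], [-154.24, 154.24]. Speed limits (degrees/s): [147.25, 147.25, 180, 180, 180, 180, 180].

### API

Orientations are given as [roll, pitch, yaw] about the fixed x, y, z axes, in that order (R = Rz(yaw) Ry(pitch) Rx(roll)).
In Python, from cell import env gives the robot as it stands. The module is installed in compiled form; this text tells all that it offers.
- The arm moves only by the tool drive_tool, never from a script. Its argument "moves" is one flat list of numbers, 5 for each row, row after row: the shift along the tool's x, y, z in units of 40 mm (1.0 is 40 mm), then the turn about the tool's z in units of 10 degrees (1.0 is 10 degrees), then the finger opening in mm, from 0 to 87. A call has 1 to 5 rows; each row is the pose to reach, as a shift and turn from the pose commanded when the call began, along the tool's axes at that moment; what a row does not reach only later rows make up. A row lasts 1/8 s, in which the tool goes at most 62.5 mm and 10.7 degrees, less where a joint would pass 70% of its speed; a pose out of reach is approached as far as the arm can. A call with a gripper value outside its range is refused whole. The fingers move at their own pace and stop on an object; "squeeze" is the grip in N (left out, the last holds). Time passes only in rows, so rows that repeat a pose let the fingers close. It gives the time, the measured TCP pose, the force, the opening and the grip force at its end, in the units of the state.
- env.get_obs(): the state, without advancing time (a new reading comes with each control period).
- env.read_camera(name): name is "scene" or "side" or "wrist"; returns (picture, depth): 384x512x3 uint8, red, green, blue; 384x512 float32, m along the optical axis (not along the pixel's ray), 0 where there is no reading.
- env.camera_model(name): a dict with "K" (3x3 intrinsics, pixels), "rvec" (rotation vector, rad) and "tvec" (3), from world to camera coordinates, as OpenCV has them; the wrist camera has in their place "tool_from_camera" (4x4, takes a point from camera to tool coordinates, whose origin is the TCP and whose axes are the flange's). Camera axes: x right, y down, z forward; pixel columns grow to the right and rows downward; lengths in m; the calibration is good to about 2 mm. A picture is of the moment at which its call begins: read the wrist's pose just before it. camera_model takes no time and is no camera call.
- env.sign_off(): hands the job in; it is judged then, once.
The state is a dict: "time_s": time; "qpos": joint angles; "joint_velocities": joint speeds; "effort": joint torques, N m; "tool_pos": TCP position; "tool_rot": TCP orientation; "force": force on the tool from outside, world axes, zero at the start; "wrist_torque": the same for the moment, N m; "grip_width": finger opening in m; "grasp_force": force on a finger pad.
Only numpy, scipy, OpenCV 4.12 (cv2) and the standard library are available. Lean on these libraries where they do the work, as an engineer would, in place of code of your own. Each camera call takes 0.05 s, during which the arm holds its last target. There are 200 camera calls.

### The job

Load the spring balance: take the brass weight from the wooden block and hang it by its hook on the balance's hook, and once you have let go of it, hang the bright steel weight by its hook from the loop under the brass one, so that both hang freely in a chain. The weights are not marked, so work gently, without forcing the hooks, and let the spring take each load gradually before you let go: the pointer must creep and never jump, and must not be pulled to the end of its scale. Leave the black weight in the block and the other things on the bench where they are.

Things in the scene. Friction and masses are not known exactly. Their poses are not given: they have to be found in the camera images.
- stand: Retort stand, fixed: dark base plate 200 x 160 x 12 mm reaching 100 mm to the front, steel rod (12 mm, 640 high) at x = 70, y = 60 mm, blue clamps holding a clear tubular spring balance (31 mm over its caps, lower end 372 mm above the bench). Origin on the bench right under the balance's axis (the load line), z up; work is done from its front, -x of the stand.
- balance_hook (a point): Load point of the balance's hook: wire centre at its lowest point, 315 mm above the bench when empty, sinking as the spring stretches. Hook: J of 4 mm wire in the stand's y-z plane, bend radius 13 mm to wire centre, tip 17 mm up on -y, stem on +y; a weight's hook enters along the stand's +x. About 22 mm are clear inside it, above the wire. A 5 mm pull rod goes up from 28 mm. Axes as the stand's.
- plunger (a joint): Stretch of the spring balance (m): 0 empty, grows downward with load; 120 N/m after about 0.1 N of preload, lightly damped (3 N s/m). A red pointer in the tube shows it. The scale ends at 0.065 (about 8 N), which must not be passed; the pointer jumps if it moves faster than 0.08 m/s either way.
- block: Fixed wooden storage block, 60 (x) x 240 (y) x 40 mm high, with three through slots (11 x 37 mm, long along y) at y = -80, 0 and +80 mm in its frame. On each stands a hooked weight with its loop down in the slot, in an order that changes. Origin at the centre of its underside.
- brass: Brass hooked weight, hung first: cylinder 32 mm across, 50 high, unmarked mass of 100 to 350 g; origin at the centre of its underside, z up. Hook on top in its x-z plane, opening to +x and down. Round loop of 4 mm wire below, in its y-z plane: 22 mm clear, centre 16 mm below the underside. Stands along the block's axes within 0.04 rad; turn its +x to the stand's +x to hang it.
- brass_hook (a point): Bearing point of the brass weight's hook (4 mm wire): centre of the wire it will hang from, on the axis, 79 mm above the underside. Hook: the wire rises to x = -9 mm, bends over the axis (radius 9 mm to wire centre, top of wire 6 mm above this point) and comes down at x = +9 mm; its tip ends 9 mm below this point. So it needs 15 mm of height to pass a ring along +x, then drops on it.
- brass_loop (a point): Load point of the loop under the brass weight: wire centre at the loop's lowest point, on the axis, 29 mm below the underside. The loop's inside (22 mm clear) is centred 13 mm above this point; a hook enters it along the weight's x. Axes as the weight's.
- steel: Bright steel hooked weight, hung second: same shape, sizes, hook, loop, origin and axes as the brass one, in the block within 0.04 rad of the block's axes; unmarked mass of 100 to 350 g.
- steel_hook (a point): Bearing point of the steel weight's hook: on its axis, 79 mm above the underside of the cylinder; hook shaped as for brass_hook.
- black: Black hooked weight, same shape and sizes, about 300 g, standing in the third slot of the block; to be left there. Origin at the centre of its cylinder's underside.
- wash_bottle: White plastic wash bottle, 62 mm in diameter, 185 mm high with a bent spout, loose; leave alone. Origin at the centre of its underside.
- beaker: Empty glass beaker, 76 mm in diameter, 100 mm high, loose; leave alone. Origin at the centre of its underside.
- meter: Hand-held meter, black and blue, lying flat, 170 x 75 x 34 mm, loose; leave alone. Origin at the centre of its underside.
Mind the look-alikes: they are no part of the job. What is shaped like the brass but blue is not meant.

How it is judged:
By the outcome, as a careful person would: the job done as asked, in the order asked, and still so for the second after the job is handed in, with the robot touching nothing.
It also fails if it takes over 72 s, if anything falls off the work surface, if the arm or the gripper's body presses on something with over 40 N, if the wrist force passes 120 N, or if a joint passes its speed limit or range.

## Working session

There is one attempt and no reset: what is moved stays moved. The work goes in short steps, Python scripts to look and compute and a tool call to move; the robot and the scene stay as the last step left them, time stands still between calls to the robot, and variables do not carry over. Pictures are saved under pics/ and viewed, at most 13 in all, crops included, and the job is handed in when it is done.

Besides the shell and the picture viewer there is one more tool, called after "Call:" as a command line: name --argument value ..., lists and objects as JSON in quotes. drive_tool: Moves the arm, as the interface text tells. Its arguments: {"type":"object","properties":{"moves":{"type":"array","items":{"type":"number"}},"squeeze":{"type":"number"}},"required":["moves"]}

```bash
mkdir -p pics; cat > h.py <<'E'
import numpy as np,cv2
from cell import env
from scipy.spatial.transform import Rotation as Ro
def cam(n):
    o=env.get_obs(); im,d=env.read_camera(n); m=env.camera_model(n); K=np.array(m["K"])
    if n=="wrist":
        T=np.eye(4);T[:3,:3]=Ro.from_euler('xyz',o["tool_rot"],degrees=True).as_matrix();T[:3,3]=o["tool_pos"]
        T=T@np.array(m["tool_from_camera"])
    else:
        R=cv2.Rodrigues(np.array(m["rvec"],float))[0];t=np.array(m["tvec"]).reshape(3)
        T=np.eye(4);T[:3,:3]=R.T;T[:3,3]=-R.T@t
    v,u=np.mgrid[:384,:512]
    P=np.stack([(u-K[0,2])/K[0,0]*d,(v-K[1,2])/K[1,1]*d,d],-1)@T[:3,:3].T+T[:3,3]
    P[d==0]=np.nan
    return im,d,P,K,T
def save(n,im): cv2.imwrite("pics/"+n,im[...,::-1])
def proj(p,K,T):
    c=T[:3,:3].T@(np.array(p)-T[:3,3]); return (K@c/c[2])[:2]
E
python3 - <<'E'
from h import *
o=env.get_obs();print(o)
a=cam("scene");b=cam("side")
np.savez("s0.npz",im=a[0],P=a[2],im2=b[0],P2=b[2])
for x in(a,b):print(x[3].tolist(),x[4].round(3).tolist())
save("scene0.png",cv2.resize(a[0],(768,576)));save("side0.png",cv2.resize(b[0],(768,576)))
E
```

```text
{'time_s': 0.0, 'qpos': array([ 0.80879318, 18.43943409, -4.01455859, 83.17680119,  1.29567444,
       78.54206796, -3.26071686]), 'joint_velocities': array([-0.0567706 ,  0.06167822, -0.00466483, -0.04275177, -0.00223841,
       -0.00946886, -0.02435881]), 'effort': array([-2.58547143e-04, -4.91284704e+01, -4.03903294e-01, -3.12526345e+01,
       -6.40594075e-02,  4.37659642e-02,  1.61017233e-04]), 'tool_pos': array([ 6.49421853e-01, -7.73943595e-05,  2.21440525e-01]), 'tool_rot': array([-1.79886979e+02,  6.89898645e-03,  8.99994999e+01]), 'force': array([ 0.68665478,  0.16110641, -0.01137698]), 'wrist_torque': array([-0.04034721, -0.07026841,  0.01596329]), 'grasp_force': 0.0, 'grip_width': 0.08707557206820905}
[[431.2947972042598, 0.0, 252.31568684020996], [0.0, 431.2947972042598, 189.08880646166736], [0.0, 0.0, 1.0]] [[-0.744, 0.456, -0.489, 1.253], [0.668, 0.49, -0.559, 0.826], [-0.015, -0.743, -0.669, 1.1], [0.0, 0.0, 0.0, 1.0]]
[[405.47778496708736, 0.0, 249.09982694232207], [0.0, 405.47778496708736, 201.90695763251213], [0.0, 0.0, 1.0]] [[0.908, -0.208, 0.365, 0.19], [-0.42, -0.48, 0.771, -0.851], [0.015, -0.853, -0.522, 0.807], [0.0, 0.0, 0.0, 1.0]]
```

View pics/scene0.png

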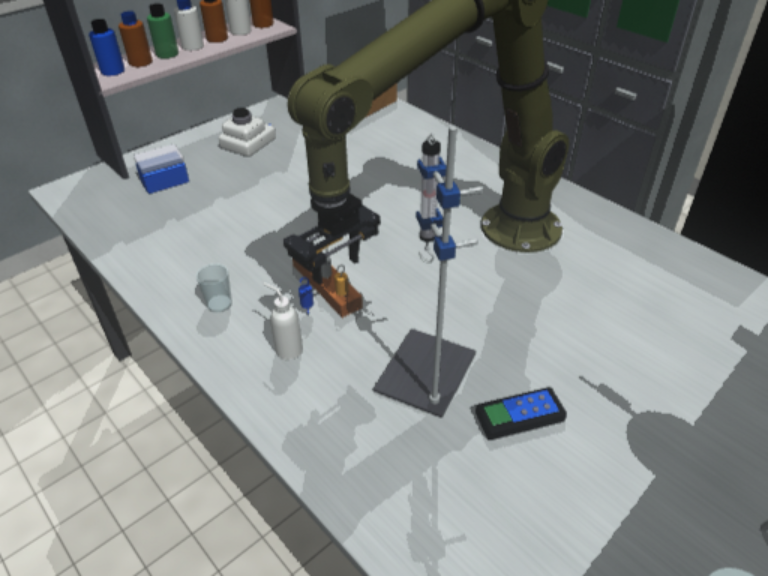

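View pics/side0.png

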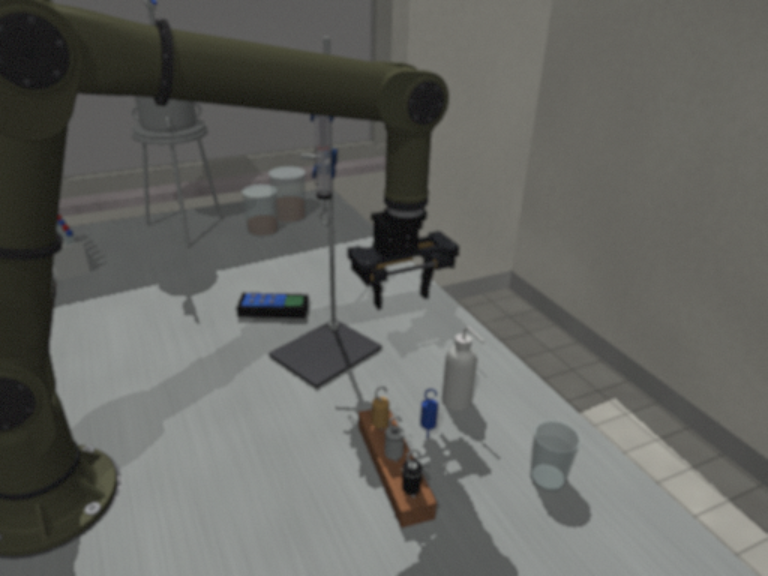

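The side view (768x576) shows these candidates:
- Brass weight at (381,412), at the stand end of the block.
- Steel weight at (394,445), in the middle slot.
- Black weight at (412,475), at the far end.
- Blue look-alike at (429,413), off the block, so not wanted.

The stand's base is at (325,353) and the balance hook at about (325,210). I choose the orange-yellow one as brass and the bright grey one as steel, and will check both in a close crop.

```bash
python3 - <<'E'
from h import *
z=np.load("s0.npz")
for n,im,P in(("scene",z["im"],z["P"]),("side",z["im2"],z["P2"])):
    hsv=cv2.cvtColor(im,cv2.COLOR_RGB2HSV);H,S,V=[hsv[...,i].astype(int) for i in range(3)]
    inb=(P[...,0]>.3)&(P[...,0]<1)&(abs(P[...,1])<.5)
    ms={"wood":(H>2)&(H<13)&(S>110)&(P[...,2]<.06)&(P[...,2]>.03),"brass":(H>12)&(H<26)&(S>90)&(P[...,2]>.04)&(P[...,2]<.14),
    "blue":(H>105)&(H<130)&(S>140)&(P[...,2]>.0)&(P[...,2]<.14),"base":(V<90)&(P[...,2]>.004)&(P[...,2]<.02)}
    for k,m in ms.items():
        m=m&inb; Q=P[m]
        if len(Q)<5: print(n,k,len(Q));continue
        r=cv2.minAreaRect((Q[:,:2]*1000).astype(np.float32))
        print(n,k,len(Q),np.median(Q,0).round(3),Q.min(0).round(3),Q.max(0).round(3),np.round(r[0],1),np.round(r[1],1),round(r[2],1))
    # rod and tube
    m=(P[...,2]>.3)&(P[...,2]<.64)&inb
    for a in np.arange(.3,.64,.03):
        k=m&(P[...,2]>a)&(P[...,2]<a+.03)&(P[...,0]>.4)&(P[...,1]>.05)
        if k.sum():print(n,a.round(2),k.sum(),np.median(P[k],0).round(3),P[k].min(0).round(3),P[k].max(0).round(3))
c=np.hstack([cv2.resize(z["im"][70:280,170:330],(440,578)),cv2.resize(z["im2"][250:352,225:305],(360,459+119))])
save("crop0.png",c)
E
```

```text
scene wood 214 [ 0.573 -0.098  0.038] [ 0.522 -0.21   0.031] [ 0.6   -0.057  0.046] [ 559.4 -131.4] [150.8  61.3] 82.0
scene brass 126 [ 0.569 -0.091  0.073] [ 0.534 -0.168  0.04 ] [ 0.583 -0.08   0.099] [ 547.6 -120.8] [89.6 34.3] 58.6
scene blue 544 [0.509 0.41  0.034] [ 0.436 -0.209  0.   ] [0.663 0.463 0.11 ] [558.8 135.4] [111.2 681.8] 13.2
scene base 2299 [0.576 0.199 0.011] [ 0.454 -0.408  0.004] [0.691 0.479 0.02 ] [586.3  44.6] [228.9 887.3] 5.3
scene 0.3 59 [0.616 0.266 0.317] [0.566 0.17  0.3  ] [0.623 0.272 0.33 ]
scene 0.33 62 [0.616 0.266 0.347] [0.568 0.168 0.33 ] [0.623 0.272 0.36 ]
scene 0.36 91 [0.586 0.198 0.378] [0.57  0.176 0.36 ] [0.623 0.272 0.39 ]
scene 0.39 134 [0.599 0.263 0.414] [0.56  0.166 0.39 ] [0.636 0.295 0.42 ]
scene 0.42 415 [0.594 0.227 0.428] [0.551 0.166 0.42 ] [0.636 0.295 0.449]
scene 0.45 149 [0.585 0.197 0.464] [0.565 0.177 0.45 ] [0.623 0.272 0.48 ]
scene 0.48 128 [0.585 0.196 0.492] [0.568 0.175 0.48 ] [0.623 0.272 0.507]
scene 0.51 497 [0.597 0.255 0.529] [0.555 0.166 0.51 ] [0.636 0.296 0.54 ]
scene 0.54 227 [0.584 0.195 0.557] [0.559 0.0
[... 740 characters left out ...]
 [0.566 0.166 0.3  ] [0.619 0.265 0.33 ]
side 0.33 30 [0.572 0.188 0.344] [0.565 0.168 0.33 ] [0.621 0.263 0.358]
side 0.36 67 [0.568 0.17  0.38 ] [0.555 0.164 0.36 ] [0.584 0.188 0.39 ]
side 0.39 148 [0.569 0.171 0.409] [0.55  0.162 0.39 ] [0.634 0.289 0.42 ]
side 0.42 200 [0.573 0.176 0.429] [0.549 0.162 0.42 ] [0.634 0.291 0.45 ]
side 0.45 127 [0.567 0.17  0.465] [0.553 0.163 0.45 ] [0.619 0.261 0.48 ]
side 0.48 127 [0.567 0.17  0.495] [0.556 0.163 0.48 ] [0.62  0.261 0.51 ]
side 0.51 98 [0.565 0.17  0.521] [0.548 0.161 0.51 ] [0.586 0.185 0.53 ]
side 0.6 26 [0.613 0.259 0.621] [0.608 0.253 0.615] [0.62  0.264 0.629]
side 0.63 17 [0.612 0.258 0.635] [0.607 0.255 0.63 ] [0.617 0.267 0.64 ]
```

View pics/crop0.png

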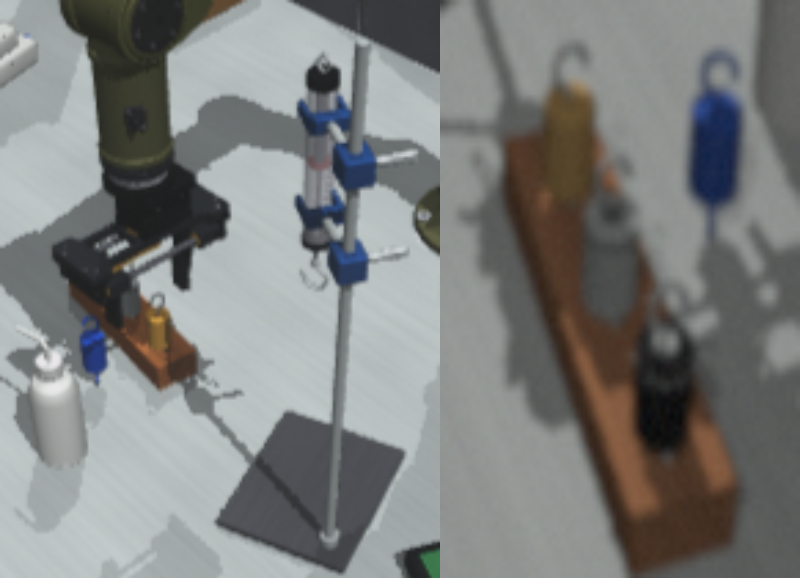

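Call:
drive_tool --moves '[0, 0, -1, 0, 87, 0, 0, -2, 0, 87]'

```text
time_s: 0.35
tool_pos: [0.6494, -0.0001, 0.3024]
tool_rot: [-179.9, 0.0, 90.0]
force: [0.3, -0.6, -0.2]
grip_width: 0.0871
grasp_force: 0.0
```

The crop confirms it: brass, steel and black are in the block in that order, and the blue one stands apart. The gripper body would hit the balance with the tool vertical, so I need to know how the arm behaves at its reach limit, and whether it tilts there.

Call:
drive_tool --moves '[0, 1.5, 0, 0, 87, 0, 3, 0, 0, 87, 0, 4.5, 0, 0, 87, 0, 6, 0, 0, 87, 0, 7.5, 0, 0, 87]'

```text
time_s: 0.98
tool_pos: [0.8767, 0.0141, 0.2985]
tool_rot: [179.8, 2.4, 92.9]
force: [-0.1, 2.7, -0.3]
grip_width: 0.0869
grasp_force: 0.0
```

```bash
python3 - <<'E'
from h import *
o=env.get_obs();print(o["qpos"].round(2),o["tool_pos"],o["tool_rot"])
E
```

```text
[ -0.75  55.64 -16.8   17.3   17.02 107.57  -2.26] [0.87669707 0.01414636 0.29850806] [179.77197894   2.39655847  92.902022  ]
```

Call:
drive_tool --moves '[0, 0, 0, 0, 87]'

```text
time_s: 1.1
tool_pos: [0.8746, 0.0296, 0.3017]
tool_rot: [179.7, 1.2, 94.0]
force: [-0.5, 1.7, -0.9]
grip_width: 0.0868
grasp_force: 0.0
```

Call:
drive_tool --moves '[0, 1.5, 0, 0, 87, 0, 3, 0, 0, 87, 0, 4, 0, 0, 87]'

```text
time_s: 1.48
tool_pos: [0.908, 0.047, 0.3062]
tool_rot: [175.9, 2.7, 95.4]
force: [0.3, 1.9, 1.8]
grip_width: 0.087
grasp_force: 0.0
```

Call:
drive_tool --moves '[0, -1.5, 0, 0, 87, 0, -3, 0, 0, 87]'

```text
time_s: 1.72
tool_pos: [0.8479, 0.0383, 0.301]
tool_rot: [175.9, 2.3, 95.3]
force: [1.9, -0.7, 2.0]
grip_width: 0.0869
grasp_force: 0.0
```

```bash
python3 - <<'E'
from h import *
o=env.get_obs();print(o["qpos"].round(2),o["tool_pos"],o["tool_rot"])
E
```

```text
[ 16.45  54.24 -71.33  38.11  57.11 104.11 -15.03] [0.84786472 0.03834509 0.30096358] [175.91689962   2.29051903  95.30204881]
```

The tilt gained at the reach limit stays in the commanded pose. So I can turn the tool until its x is radial, then push outward repeatedly to lean the tool by about 45–50°. A lean like that clears the balance.

Call:
drive_tool --moves '[0, -1, -0.5, 1, 87, 0, -1, -0.5, 2, 87, 0, -1, -0.5, 3, 87, 0, -1, -0.5, 4, 87, 0, -1, -0.5, 5, 87]'

```text
time_s: 2.35
tool_pos: [0.8063, 0.0331, 0.3192]
tool_rot: [175.5, -1.5, 45.1]
force: [-0.1, 0.1, 0.4]
grip_width: 0.087
grasp_force: 0.0
```

Call:
drive_tool --moves '[0, 0, 0, 1, 87, 0, 0, 0, 2, 87, 0, 0, 0, 3, 87, 0, 0, 0, 4, 87]'

```text
time_s: 2.85
tool_pos: [0.8063, 0.0331, 0.3192]
tool_rot: [177.5, -4.0, 5.1]
force: [0.5, -0.0, 0.1]
grip_width: 0.0871
grasp_force: 0.0
```

Call:
drive_tool --moves '[1.5, 0, 0, 0, 87, 3, 0, 0, 0, 87, 4.5, 0, 0, 0, 87, 6, 0, 0, 0, 87, 7.5, 0, 0, 0, 87]'

```text
time_s: 3.48
tool_pos: [0.9352, 0.0561, 0.2934]
tool_rot: [177.8, -7.1, 6.1]
force: [-0.9, 0.6, -0.7]
grip_width: 0.087
grasp_force: 0.0
```

Call:
drive_tool --moves '[1.5, 0, 0, 0, 87, 3, 0, 0, 0, 87, 4.5, 0, 0, 0, 87, 6, 0, 0, 0, 87, 7.5, 0, 0, 0, 87]'

```text
time_s: 4.1
tool_pos: [0.9752, 0.0556, 0.2596]
tool_rot: [177.2, -10.7, 5.7]
force: [-0.4, -0.1, 0.2]
grip_width: 0.087
grasp_force: 0.0
```

```bash
python3 - <<'E'
from h import *
o=env.get_obs();print(o["qpos"].round(2),o["tool_pos"],o["tool_rot"])
print(Ro.from_euler('xyz',o["tool_rot"],degrees=True).as_matrix().round(3))
z=np.load("s0.npz")
for n,uv in(("im",(188,215)),("im",(143,190)),("im2",(306,252)),("im2",(365,300))):
    P=z["P" if n=="im" else "P2"][uv[1]-6:uv[1]+7,uv[0]-6:uv[0]+7];print(n,uv,np.nanmedian(P,(0,1)))
E
```

```text
[ -6.9   66.61  36.35   3.46 -32.93  99.83 -88.55] [0.97516627 0.05560521 0.25962138] [177.24155531 -10.70300987   5.73480327]
[[ 0.978  0.091  0.189]
 [ 0.098 -0.995 -0.029]
 [ 0.186  0.047 -0.981]]
im (188, 215) [ 0.76671053 -0.04739863  0.11285014]
im (143, 190) [ 0.79135508 -0.27784304  0.07098578]
im2 (306, 252) [ 0.73291912 -0.09234524  0.07800884]
im2 (365, 300) [ 0.75731519 -0.31751308  0.08102785]
```

Call:
drive_tool --moves '[1.5, 0, -0.5, 0, 87, 3, 0, -1, 0, 87, 4.5, 0, -1.5, 0, 87, 6, 0, -2, 0, 87, 7.5, 0, -2.5, 0, 87]'

```text
time_s: 4.72
tool_pos: [0.9875, 0.063, 0.2868]
tool_rot: [177.1, -14.2, 5.9]
force: [-0.4, 0.3, 0.2]
grip_width: 0.087
grasp_force: 0.0
```

Call:
drive_tool --moves '[1.5, 0, 0, 0, 87, 3, 0, 0, 0, 87, 4.5, 0, 0, 0, 87, 6, 0, 0, 0, 87, 7.5, 0, 0, 0, 87]'

```text
time_s: 5.35
tool_pos: [1.0188, 0.0709, 0.2666]
tool_rot: [177.0, -17.6, 6.2]
force: [0.4, 0.1, 0.2]
grip_width: 0.0872
grasp_force: 0.0
```

```bash
python3 - <<'E'
from h import *
o=env.get_obs();print(o["qpos"].round(2),o["tool_pos"],o["tool_rot"])
E
```

```text
[ -7.93  67.89  68.76   3.34 -65.02  93.2  -88.33] [1.01882937 0.07093827 0.26658059] [176.99951587 -17.59104427   6.20343011]
```

Call:
drive_tool --moves '[1.5, 0, 0, 0, 87, 3, 0, 0, 0, 87, 4.5, 0, 0, 0, 87, 6, 0, 0, 0, 87, 7.5, 0, 0, 0, 87]'

```text
time_s: 5.98
tool_pos: [1.0443, 0.0767, 0.263]
tool_rot: [176.9, -21.1, 6.4]
force: [-0.9, -0.3, -0.1]
grip_width: 0.0873
grasp_force: 0.0
```

Call:
drive_tool --moves '[1.5, 0, 0, 0, 87, 3, 0, 0, 0, 87, 4.5, 0, 0, 0, 87, 6, 0, 0, 0, 87, 7.5, 0, 0, 0, 87]'

```text
time_s: 6.6
tool_pos: [1.0652, 0.0821, 0.271]
tool_rot: [176.7, -24.7, 6.6]
force: [0.1, 0.3, 0.2]
grip_width: 0.0873
grasp_force: 0.0
```

Call:
drive_tool --moves '[1.5, 0, 0, 0, 87, 3, 0, 0, 0, 87, 4.5, 0, 0, 0, 87, 6, 0, 0, 0, 87, 7.5, 0, 0, 0, 87]'

```text
time_s: 7.22
tool_pos: [1.0819, 0.0871, 0.289]
tool_rot: [176.6, -28.2, 6.9]
force: [0.3, -0.2, 1.0]
grip_width: 0.0872
grasp_force: 0.0
```

```bash
python3 - <<'E'
from h import *
o=env.get_obs();print(o["qpos"].round(2),o["tool_pos"],o["tool_rot"])
E
```

```text
[ -8.56  68.17  69.59   3.33 -65.68  82.4  -88.92] [1.08190993 0.08711416 0.28904683] [176.5530357  -28.16303522   6.85473219]
```

```bash
python3 - <<'E'
from h import *
z=np.load("s0.npz")
a=cv2.resize(z["im2"][255:300,240:300],(800,600),interpolation=cv2.INTER_CUBIC);save("crop1.png",a)
m=[]
for n in("","2"):
    im,P=z["im"+n],z["P"+n]
    for nm,lo,hi,c in(("brass",.1,.14,(.57,-.1)),):
        k=(P[...,2]>.06)&(P[...,2]<.088)&(np.hypot(P[...,0]-c[0],P[...,1]-c[1])<.04);Q=P[k];print(n,len(Q),Q.mean(0),Q.min(0),Q.max(0))
        k=(P[...,2]>.092)&(P[...,2]<.14)&(np.hypot(P[...,0]-c[0],P[...,1]-c[1])<.04);print(P[k].round(3))
E
```

```text
56 [ 0.56964379 -0.09234201  0.07585474] [ 0.55581795 -0.11409632  0.06239275] [ 0.58087186 -0.08045117  0.08792047]
[[ 0.564 -0.1    0.123]
 [ 0.563 -0.096  0.124]
 [ 0.555 -0.101  0.117]
 [ 0.555 -0.095  0.121]
 [ 0.572 -0.096  0.125]
 [ 0.553 -0.098  0.113]
 [ 0.571 -0.098  0.119]
 [ 0.555 -0.096  0.111]
 [ 0.575 -0.098  0.117]
 [ 0.57  -0.1    0.112]
 [ 0.551 -0.101  0.101]
 [ 0.557 -0.1    0.1  ]
 [ 0.564 -0.097  0.102]
 [ 0.56  -0.097  0.099]
 [ 0.551 -0.097  0.094]
 [ 0.565 -0.095  0.099]
 [ 0.554 -0.093  0.093]
 [ 0.551 -0.091  0.093]
 [ 0.569 -0.097  0.095]
 [ 0.554 -0.087  0.093]
 [ 0.579 -0.102  0.093]]
2 99 [ 0.55653308 -0.11259057  0.07549107] [ 0.54559974 -0.12066317  0.06092059] [ 0.57410584 -0.08716799  0.08799381]
[[ 0.56  -0.101  0.124]
 [ 0.562 -0.103  0.125]
 [ 0.564 -0.104  0.125]
 [ 0.568 -0.103  0.123]
 [ 0.556 -0.102  0.123]
 [ 0.559 -0.103  0.123]
 [ 0.56  -0.106  0.125]
 [ 0.564 -0.105  0.123]
 [ 0.567 -0.104  0.12 ]
 [ 0.569 -0.106  0.122]
 [ 0.553 -0.103  0.121]
 [ 0.556 -0.103  0.12 ]
 [ 0.569 -0.107  0.119]
 [ 0.554 -0.101  0.116]
 [ 0.569 -0.106  0.115]
 [ 0.55  -0.104  0.117]
 [ 0.553 -0.104  0.115]
 [ 0.551 -0.102  0.111]
 [ 0.552 -0.105  0.113]
 [ 0.553 -0.099  0.104]
 [ 0.553 -0.104  0.108]
 [ 0.554 -0.103  0.104]
 [ 0.556 -0.104  0.104]
 [ 0.56  -0.103  0.102]
 [ 0.57  -0.095  0.092]
 [ 0.56  -0.102  0.098]
 [ 0.561 -0.105  0.1  ]
 [ 0.567 -0.101  0.094]
 [ 0.56  -0.103  0.095]
 [ 0.562 -0.104  0.095]
 [ 0.565 -0.104  0.094]
 [ 0.567 -0.106  0.095]
 [ 0.559 -0.104  0.092]
 [ 0.56  -0.108  0.095]
 [ 0.564 -0.107  0.093]
 [ 0.567 -0.107  0.092]
 [ 0.569 -0.109  0.093]
 [ 0.557 -0.108  0.093]
 [ 0.546 -0.107  0.092]
 [ 0.563 -0.114  0.092]
 [ 0.568 -0.116  0.092]
 [ 0.553 -0.116  0.093]
 [ 0.564 -0.119  0.092]]
```

View pics/crop1.png

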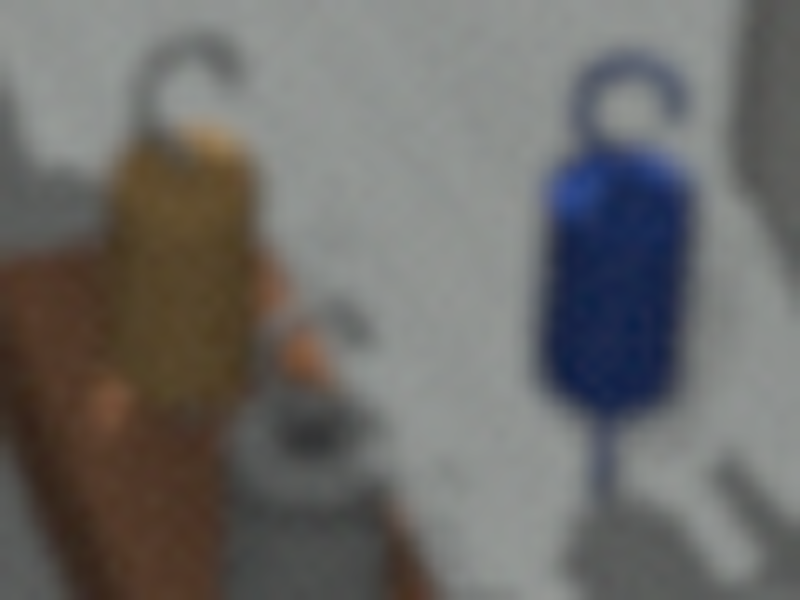

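Call:
drive_tool --moves '[1.5, 0, 0, 0, 87, 3, 0, 0, 0, 87, 4.5, 0, 0, 0, 87, 6, 0, 0, 0, 87, 7.5, 0, 0, 0, 87]'

```text
time_s: 7.85
tool_pos: [1.0947, 0.0917, 0.3154]
tool_rot: [176.4, -31.6, 7.1]
force: [0.6, 0.5, 0.7]
grip_width: 0.0867
grasp_force: 0.0
```

Call:
drive_tool --moves '[1.5, 0, 0, 0, 87, 3, 0, 0, 0, 87, 4.5, 0, 0, 0, 87, 6, 0, 0, 0, 87, 7.5, 0, 0, 0, 87]'

```text
time_s: 8.48
tool_pos: [1.1037, 0.0961, 0.3492]
tool_rot: [176.2, -35.1, 7.4]
force: [0.3, 0.9, -0.3]
grip_width: 0.0869
grasp_force: 0.0
```

Call:
drive_tool --moves '[1.5, 0, 0, 0, 87, 3, 0, 0, 0, 87, 4.5, 0, 0, 0, 87, 6, 0, 0, 0, 87, 7.5, 0, 0, 0, 87]'

```text
time_s: 9.1
tool_pos: [1.1089, 0.1001, 0.3885]
tool_rot: [176.0, -38.5, 7.7]
force: [-0.8, 0.2, 0.0]
grip_width: 0.0869
grasp_force: 0.0
```

Call:
drive_tool --moves '[1.5, 0, 0, 0, 87, 3, 0, 0, 0, 87, 4.5, 0, 0, 0, 87, 6, 0, 0, 0, 87, 7.5, 0, 0, 0, 87]'

```text
time_s: 9.72
tool_pos: [1.1102, 0.1038, 0.4326]
tool_rot: [175.8, -41.9, 8.0]
force: [0.8, -0.0, -0.1]
grip_width: 0.087
grasp_force: 0.0
```

Call:
drive_tool --moves '[1.5, 0, 0, 0, 87, 3, 0, 0, 0, 87, 4.5, 0, 0, 0, 87, 6, 0, 0, 0, 87, 7.5, 0, 0, 0, 87]'

```text
time_s: 10.35
tool_pos: [1.1076, 0.1071, 0.4803]
tool_rot: [175.5, -45.3, 8.3]
force: [0.4, -0.9, -0.5]
grip_width: 0.0868
grasp_force: 0.0
```

The hooks rise on the robot's side and open away from it (the tip is on the right in the crop). Brass is at about (0.561,-0.102). I'll tilt a little further, then come back.

Call:
drive_tool --moves '[1.5, 0, 0, 0, 87, 3, 0, 0, 0, 87, 4.5, 0, 0, 0, 87, 6, 0, 0, 0, 87, 7.5, 0, 0, 0, 87]'

```text
time_s: 10.98
tool_pos: [1.101, 0.1102, 0.5309]
tool_rot: [175.2, -48.7, 8.7]
force: [-0.3, 0.0, -0.5]
grip_width: 0.0867
grasp_force: 0.0
```

```bash
cat >> h.py <<'E'
def st():
    o=env.get_obs();R=Ro.from_euler('xyz',o["tool_rot"],degrees=True).as_matrix();return o,np.array(o["tool_pos"]),R
def mv(target):  # units along tool axes to bring the GRASP point to target
    o,p,R=st();g=p-R[:,2]*env.grasp_offset;return (R.T@(np.array(target)-g)/.04).round(2)
E
python3 - <<'E'
from h import *
o,p,R=st();print(o["qpos"].round(1),p,o["tool_rot"]);print(R.round(3))
for t in((.8,.05,.35),(.5,-.05,.3)):print(mv(t))
E
```

```text
[-10.1  57.7  69.6   3.3 -64.4  72.4 -89.5] [1.10098885 0.11015774 0.53088444] [175.20231455 -48.67789158   8.73625251]
[[ 0.653  0.089  0.752]
 [ 0.1   -0.994  0.031]
 [ 0.751  0.055 -0.658]]
[-8.46  0.57 -2.27]
[-14.54   2.32  -7.16]
```

Call:
drive_tool --moves '[-1.5, 0, -0.4, 0.2, 87, -3, 0, -0.8, 0.4, 87, -4.5, 0, -1.2, 0.4, 60, -6, 0, -1.6, 0.4, 60, -7.5, 0, -2, 0.4, 60]'

```text
time_s: 11.6
tool_pos: [0.924, 0.088, 0.4148]
tool_rot: [179.7, -48.8, 2.8]
force: [1.6, -0.5, 3.0]
grip_width: 0.0654
grasp_force: 0.0
```

```bash
python3 - <<'E'
from h import *
o,p,R=st();print(o["qpos"].round(1),p,o["tool_rot"]);print(R.round(3))
for t in((.44,-.1,.25),(.448,-.107,.174)):print(mv(t))
E
```

```text
[-55.9  30.5  70.3  78.8 -43.9  43.1 -69.2] [0.92395242 0.08804882 0.41475204] [179.73528668 -48.8053905    2.78305395]
[[ 0.658  0.045  0.752]
 [ 0.032 -0.999  0.032]
 [ 0.752  0.003 -0.659]]
[-11.21   4.14  -6.07]
[-12.51   4.32  -4.67]
```

Call:
drive_tool --moves '[-1.2, 0.45, -0.65, 0, 60, -2.4, 0.9, -1.3, 0, 60, -3.6, 1.35, -1.95, 0, 60, -4.8, 1.8, -2.6, 0, 60, -6, 2.2, -3.2, 0, 60]'

```text
time_s: 12.22
tool_pos: [0.7298, 0.0053, 0.3359]
tool_rot: [-179.9, -47.9, 2.1]
force: [-0.0, -1.8, -2.9]
grip_width: 0.0599
grasp_force: 0.0
```

```bash
python3 - <<'E'
from h import *
o,p,R=st();print(o["qpos"].round(1),p,o["tool_rot"]);print(R.round(3))
for t in((.44,-.1,.25),(.448,-.107,.174)):print(mv(t))
E
```

```text
[ -66.9  -14.3   57.   111.4   28.9   30.5 -112.1] [0.72978646 0.00529017 0.33591224] [-179.8817792   -47.86677001    2.13038393]
[[ 0.67   0.039  0.741]
 [ 0.025 -0.999  0.03 ]
 [ 0.742 -0.001 -0.671]]
[-6.52  2.35 -3.54]
[-7.79  2.54 -2.12]
```

```bash
python3 - <<'E'
from h import *
for t in((.555,-.102,.23),(.555,-.102,.19)):print(mv(t))
E
```

```text
[-4.96  2.51 -1.07]
[-5.7   2.52 -0.4 ]
```

Call:
drive_tool --moves '[-1.2, 0.6, -0.3, 0, 60, -2.4, 1.2, -0.5, 0, 60, -3.6, 1.8, -0.8, 0, 60, -5, 2.5, -1.05, 0, 60, -5, 2.5, -1.05, 0, 60]'

```text
time_s: 12.85
tool_pos: [0.5978, -0.0753, 0.2418]
tool_rot: [-179.3, -47.2, 2.4]
force: [-0.6, 0.6, -0.3]
grip_width: 0.0596
grasp_force: 0.0
```

```bash
python3 - <<'E'
from h import *
o,p,R=st();print(o["qpos"].round(1),p,o["tool_rot"]);print(R.round(3))
for t in((.555,-.102,.23),(.555,-.102,.16)):print(mv(t))
im,d,P,K,T=cam("wrist");np.savez("w1.npz",im=im,P=P);save("w1.png",im)
E
```

```text
[ -2.6 -17.3  11.7 130.3 -17.7  21.3 -63.4] [ 0.59781686 -0.07526882  0.24181158] [-179.33501205  -47.2099464     2.41103097]
[[ 0.679  0.051  0.733]
 [ 0.029 -0.999  0.042]
 [ 0.734 -0.008 -0.679]]
[-0.96  0.62 -0.14]
[-2.25  0.63  1.04]
```

View pics/w1.png

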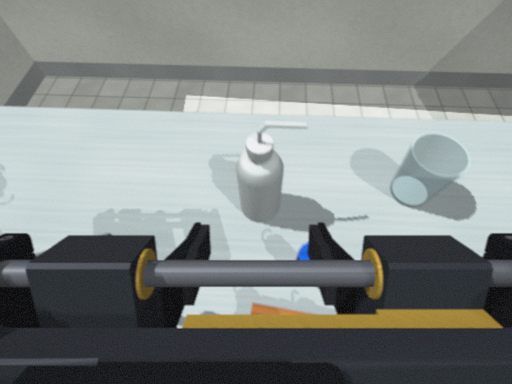

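The wrist view shows the bottle at (260,175), the beaker at (425,170) and the blue weight at (305,252) beyond the fingers. The weight is hidden below, so I go on down over it.

Call:
drive_tool --moves '[-0.8, 0.3, 0.2, 0, 60, -1.6, 0.6, 0.6, 0, 60, -2.25, 0.63, 1.04, 0, 60, -2.25, 0.63, 1.04, 0, 60]'

```text
time_s: 13.4
tool_pos: [0.5684, -0.0987, 0.1459]
tool_rot: [-179.1, -47.0, 2.4]
force: [0.9, 0.5, 0.7]
grip_width: 0.0599
grasp_force: 0.0
```

```bash
python3 - <<'E'
from h import *
o,p,R=st();print(o["qpos"].round(1),p,o["tool_rot"]);print(R.round(3), p-R[:,2]*env.grasp_offset)
for t in((.555,-.102,.16),(.555,-.102,.12),(.555,-.102,.077)):print(mv(t))
P=np.load("w1.npz")["P"][245:262,298:308].reshape(-1,3);print(np.nanmedian(P,0))
a=cam("side");np.savez("s1.npz",im=a[0],P=a[2]);save("s1.png",cv2.resize(a[0][200:350,180:340],(800,750))[:600])
P=a[2]; im=a[0]
E
```

```text
[-18.9 -15.   32.8 139.2 -37.   10.7 -37. ] [ 0.56837307 -0.0986645   0.14587752] [-179.10437197  -47.01494811    2.38612517]
[[ 0.681  0.053  0.73 ]
 [ 0.028 -0.999  0.046]
 [ 0.732 -0.011 -0.682]] [ 0.55471913 -0.09952601  0.15862577]
[ 0.03  0.06 -0.02]
[-0.7   0.07  0.66]
[-1.49  0.08  1.39]
[ 0.64319472 -0.12280724  0.08042844]
```

View pics/s1.png

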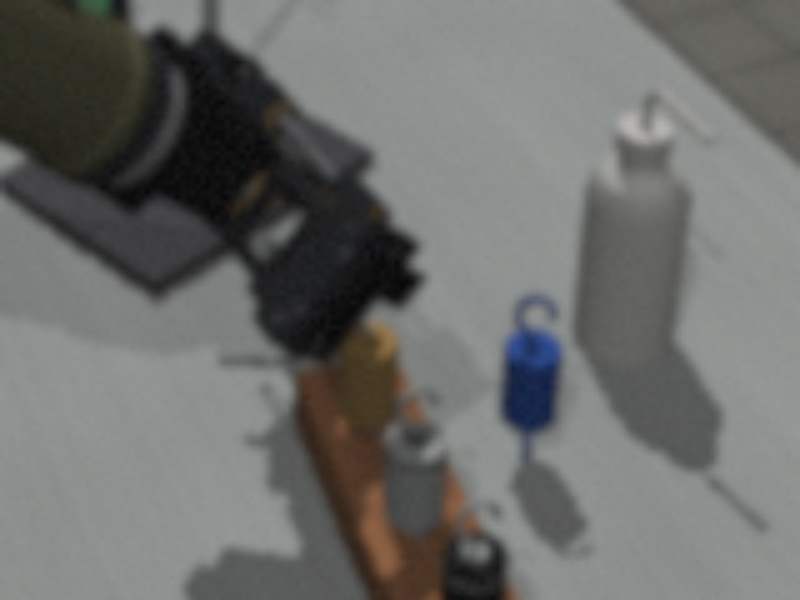

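The side view shows the tilted gripper above and behind the brass weight, with the fingers over its hook at (370,310). The descent looks clear.

Call:
drive_tool --moves '[-0.4, 0.05, 0.33, 0, 60, -0.7, 0.07, 0.66, 0, 60, -0.7, 0.07, 0.66, 0, 60]'

```text
time_s: 13.82
tool_pos: [0.5755, -0.1002, 0.1148]
tool_rot: [-179.2, -47.3, 2.8]
force: [0.2, 0.6, 1.2]
grip_width: 0.06
grasp_force: 0.0
```

```bash
python3 - <<'E'
from h import *
o,p,R=st();print(o["qpos"].round(1),p,o["tool_rot"],o["force"]);print(R.round(3), p-R[:,2]*env.grasp_offset)
for t in((.555,-.102,.12),(.555,-.102,.08)):print(mv(t))
E
```

```text
[-18.9  -9.1  34.5 140.  -76.5  10.7   2.5] [ 0.5754944  -0.10024677  0.11483442] [-179.17384042  -47.34234283    2.76378638] [0.21016981 0.59773066 1.20658518]
[[ 0.677  0.059  0.734]
 [ 0.033 -0.998  0.05 ]
 [ 0.735 -0.01  -0.678]] [ 0.56177256 -0.10117913  0.12750453]
[-0.25  0.01  0.  ]
[-0.99  0.02  0.68]
```

Call:
drive_tool --moves '[-0.5, 0.02, 0.2, 0, 60, -0.7, 0.02, 0.4, 0, 60, -1, 0.02, 0.68, 0, 60, -1, 0.02, 0.68, 0, 60, -1, 0.02, 0.68, 0, 60]'

```text
time_s: 14.45
tool_pos: [0.5766, -0.1126, 0.0839]
tool_rot: [-179.0, -45.9, 2.6]
force: [-0.2, -0.4, 0.8]
grip_width: 0.06
grasp_force: 0.0
```

```bash
python3 - <<'E'
from h import *
o,p,R=st();print(o["qpos"].round(1),p,o["tool_rot"],o["force"]);print(R.round(3), p-R[:,2]*env.grasp_offset)
for t in((.555,-.102,.12),(.555,-.102,.08)):print(mv(t))
E
```

```text
[-38.6  -5.7  57.  140.  -88.9  12.3  17.2] [ 0.5765754  -0.11258188  0.08386112] [-178.95983641  -45.887748      2.58707489] [-0.1638052  -0.35705302  0.79386029]
[[ 0.695  0.058  0.716]
 [ 0.031 -0.998  0.051]
 [ 0.718 -0.013 -0.696]] [ 0.56318044 -0.11352692  0.09687541]
[ 0.28 -0.31 -0.53]
[-0.44 -0.29  0.16]
```

Call:
drive_tool --moves '[-0.2, -0.5, 0, 0, 60, -0.8, -0.5, 0, 0, 60, -1, -0.4, 0.1, 0, 60, -1.2, -0.4, 0.2, 0, 60, -1.2, -0.4, 0.2, 0, 60]'

```text
time_s: 15.08
tool_pos: [0.5575, -0.1069, 0.0783]
tool_rot: [-179.9, -44.7, 3.7]
force: [-0.4, 0.6, 0.6]
grip_width: 0.0604
grasp_force: 0.0
```

```bash
python3 - <<'E'
from h import *
o,p,R=st();print(o["qpos"].round(1),p,o["tool_rot"],o["force"]);print(R.round(3), p-R[:,2]*env.grasp_offset)
for t in((.555,-.102,.08),):print(mv(t))
E
```

```text
[ 26.4  -2.9  -8.3 140.  -88.9  15.6  14.5] [ 0.55750203 -0.10691534  0.0782938 ] [-179.86409834  -44.66503488    3.72924102] [-0.42191803  0.5587854   0.62504235]
[[ 0.71   0.067  0.701]
 [ 0.046 -0.998  0.048]
 [ 0.703 -0.002 -0.711]] [ 0.54438741 -0.10781459  0.09159374]
[-0.01 -0.13  0.4 ]
```

Call:
drive_tool --moves '[0, -0.1, 0.2, 0, 60, -0.02, -0.13, 0.43, 0, 60, -0.02, -0.13, 0.43, 0, 60]'

```text
time_s: 15.45
tool_pos: [0.568, -0.1041, 0.0728]
tool_rot: [-179.8, -44.1, 3.6]
force: [0.0, -0.3, 0.4]
grip_width: 0.0599
grasp_force: 0.0
```

```bash
python3 - <<'E'
from h import *
o,p,R=st();print(o["qpos"].round(1),p,o["tool_rot"],o["force"]);print(R.round(3), p-R[:,2]*env.grasp_offset)
for t in((.556,-.102,.079),):print(mv(t))
a=cam("side");im=a[0];P=a[2]
# brass hook points seen now
k=(P[...,2]>.1)&(P[...,2]<.13)&(np.hypot(P[...,0]-.565,P[...,1]+.102)<.022);print(P[k].round(3).tolist())
save("s2.png",cv2.resize(im[240:330,220:310],(600,600)))
E
```

```text
[ -5.1  -2.3  21.9 139.8 -88.9  13.6  14.4] [ 0.5679882  -0.10409877  0.07284498] [-179.77145138  -44.14373732    3.57840183] [ 0.04876791 -0.26191401  0.41881983]
[[ 0.716  0.065  0.695]
 [ 0.045 -0.998  0.047]
 [ 0.696 -0.003 -0.718]] [ 0.55499454 -0.10498608  0.08626389]
[-0.11 -0.07  0.15]
[[0.559, -0.104, 0.127], [0.562, -0.103, 0.125], [0.566, -0.101, 0.122], [0.567, -0.105, 0.125], [0.561, -0.105, 0.124], [0.564, -0.104, 0.122], [0.567, -0.104, 0.121], [0.569, -0.106, 0.121], [0.57, -0.106, 0.118], [0.57, -0.104, 0.113]]
```

View pics/s2.png

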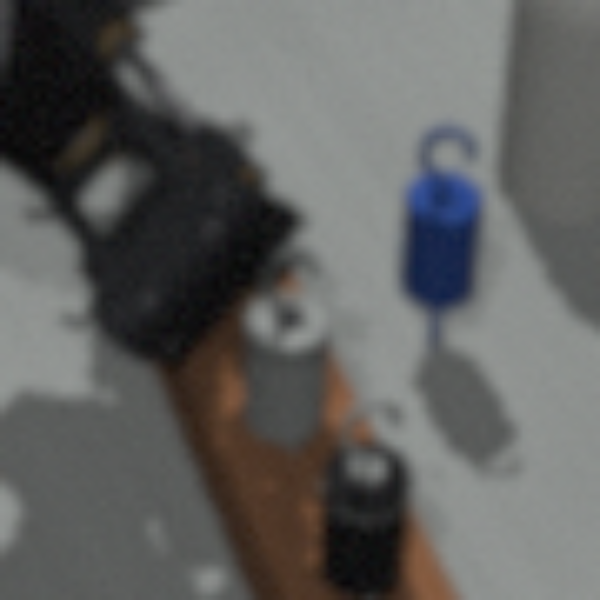

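Call:
drive_tool --moves '[-0.2, -0.05, 0.22, 0, 60, -0.2, -0.05, 0.22, 0, 60, -0.2, -0.05, 0.22, 0, 60]'

```text
time_s: 15.88
tool_pos: [0.5689, -0.1014, 0.0656]
tool_rot: [-179.6, -43.6, 3.7]
force: [0.2, 0.7, -0.7]
grip_width: 0.0599
grasp_force: 0.0
```

Call:
drive_tool --moves '[0, 0, 0, 0, 20, 0, 0, 0, 0, 20, 0, 0, 0, 0, 20, 0, 0, 0, 0, 20]' --squeeze 20

```text
time_s: 16.38
tool_pos: [0.5673, -0.1022, 0.064]
tool_rot: [-179.5, -43.4, 3.6]
force: [0.6, 1.2, 1.1]
grip_width: 0.0312
grasp_force: 20.0
```

```bash
python3 - <<'E'
from h import *
o,p,R=st();print(o["qpos"].round(1),p,o["tool_rot"],o["force"],o["grip_width"],o["grasp_force"]);print(R.round(3), p-R[:,2]*env.grasp_offset)
E
```

```text
[-25.3  -2.2  42.2 140.2 -89.1  13.3  15.3] [ 0.56731005 -0.10216104  0.06401053] [-179.53271686  -43.43596997    3.60127199] [0.64994484 1.2243632  1.14181321] 0.031199966857961087 19.987007019108205
[[ 0.725  0.068  0.686]
 [ 0.046 -0.998  0.051]
 [ 0.688 -0.006 -0.726]] [ 0.55448838 -0.10312081  0.07758896]
```

Call:
drive_tool --moves '[0.25, 0, -0.26, 0, 20, 0.6, 0, -0.64, 0, 20, 1.05, 0, -1.1, 0, 20, 1.7, 0, -1.8, 0, 20, 1.7, 0, -1.8, 0, 20]'

```text
time_s: 17.0
tool_pos: [0.5685, -0.1046, 0.1661]
tool_rot: [-179.8, -43.7, 3.7]
force: [0.1, -0.0, -2.7]
grip_width: 0.0308
grasp_force: 20.0
```

```bash
python3 - <<'E'
from h import *
o,p,R=st();print(o["qpos"].round(1),p,o["tool_rot"],o["force"],o["grip_width"],o["grasp_force"]);print(R.round(3), p-R[:,2]*env.grasp_offset)
E
```

```text
[ -4.2 -13.8  19.2 134.9 -29.9  18.9 -45.1] [ 0.56845407 -0.10458592  0.16613154] [-179.79726601  -43.70036785    3.69336953] [ 0.06969192 -0.02755115 -2.67648689] 0.030849448010686353 19.98799745305405
[[ 0.721  0.067  0.689]
 [ 0.047 -0.998  0.048]
 [ 0.691 -0.003 -0.723]] [ 0.55556565 -0.10548418  0.17965085]
```

```bash
python3 - <<'E'
from h import *
C=[cam("scene"),cam("side")]
np.savez("c1.npz",im=C[0][0],P=C[0][2],im2=C[1][0],P2=C[1][2])
for a in C:
    P=a[2]
    k=(P[...,2]>.3)&(P[...,2]<.372)&(np.hypot(P[...,0]-.575,P[...,1]-.178)<.03)
    v,u=np.nonzero(k);print(len(u));print([(int(x),int(y),*P[y,x].round(3)) for x,y in zip(u,v)])
j=np.array([.573,.178,.315])
p=[proj(j,a[3],a[4]) for a in C];print(p)
tiles=[]
for a,q in zip(C,p):
    x,y=int(q[0]),int(q[1]);t=a[0][max(0,y-25):y+15,x-20:x+20];tiles.append(cv2.resize(t,(400,400),interpolation=cv2.INTER_CUBIC));print(x-20,y-25)
save("j.png",np.hstack(tiles))
E
```

```text
43
[(286, 161, np.float64(0.578), np.float64(0.195), np.float64(0.371)), (284, 162, np.float64(0.577), np.float64(0.187), np.float64(0.363)), (285, 162, np.float64(0.571), np.float64(0.186), np.float64(0.359)), (284, 163, np.float64(0.576), np.float64(0.186), np.float64(0.358)), (285, 163, np.float64(0.573), np.float64(0.187), np.float64(0.357)), (284, 164, np.float64(0.573), np.float64(0.183), np.float64(0.352)), (285, 164, np.float64(0.572), np.float64(0.186), np.float64(0.353)), (283, 165, np.float64(0.575), np.float64(0.182), np.float64(0.349)), (284, 165, np.float64(0.576), np.float64(0.187), np.float64(0.352)), (285, 165, np.float64(0.572), np.float64(0.187), np.float64(0.35)), (283, 166, np.float64(0.576), np.float64(0.183), np.float64(0.346)), (284, 166, np.float64(0.575), np.float64(0.186), np.float64(0.348)), (285, 166, np.float64(0.57), np.float64(0.185), np.float64(0.344)), (284, 167, np.float64(0.573), np.float64(0.184), np.float64(0.342)), (285, 167, np.float64(0.573), np.float64(0.187), np.float64(0.343)), (279, 168, np.float64(0.578), np.float64(0.17), np.float64(0.33
[... 3861 characters left out ...]
7, np.float64(0.577), np.float64(0.169), np.float64(0.326)), (215, 148, np.float64(0.568), np.float64(0.187), np.float64(0.317)), (216, 148, np.float64(0.571), np.float64(0.187), np.float64(0.317)), (219, 148, np.float64(0.573), np.float64(0.167), np.float64(0.324)), (220, 148, np.float64(0.575), np.float64(0.165), np.float64(0.325)), (216, 149, np.float64(0.568), np.float64(0.18), np.float64(0.316)), (217, 149, np.float64(0.57), np.float64(0.175), np.float64(0.318)), (218, 149, np.float64(0.571), np.float64(0.171), np.float64(0.32)), (219, 149, np.float64(0.574), np.float64(0.171), np.float64(0.319))]
[array([282.17843315, 173.33282325]), array([217.73564142, 149.48198533])]
262 148
197 124
```

View pics/j.png

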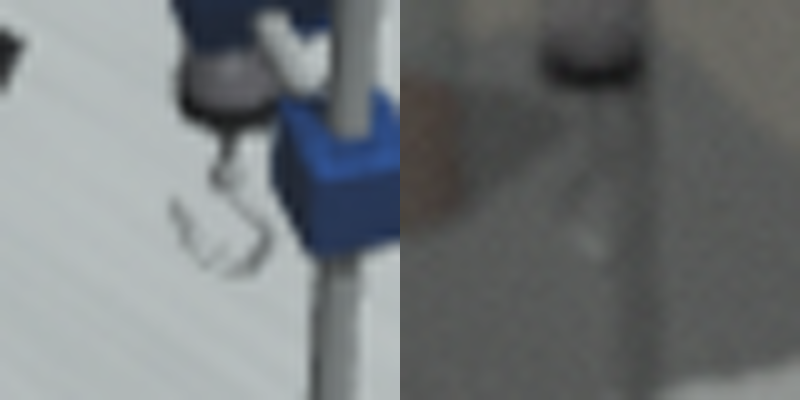

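```bash
python3 - <<'E'
from h import *
print(np.array(env.camera_model("wrist")["tool_from_camera"]).round(3))
z=np.load("c1.npz")
for n in("","2"):
    P=z["P"+n];k=(P[...,2]>.205)&(P[...,2]<.24)&(np.hypot(P[...,0]-.565,P[...,1]+.105)<.03)&(abs(P[...,1]+.105)<.012);print(P[k].round(3).tolist())
for t in((.53,-.1,.25),(.5,.05,.29),(.507,.188,.289)):print(mv(t))
E
```

```text
[[-0.    -0.958 -0.287  0.078]
 [ 1.    -0.    -0.     0.001]
 [ 0.    -0.287  0.958 -0.163]
 [ 0.     0.     0.     1.   ]]
[[0.565, -0.101, 0.228], [0.558, -0.105, 0.222], [0.56, -0.096, 0.228], [0.57, -0.105, 0.224], [0.568, -0.103, 0.224], [0.557, -0.1, 0.22], [0.571, -0.104, 0.221], [0.555, -0.104, 0.213], [0.57, -0.107, 0.214], [0.557, -0.101, 0.211], [0.553, -0.101, 0.209], [0.572, -0.104, 0.213], [0.557, -0.101, 0.207]]
[[0.559, -0.104, 0.223], [0.561, -0.106, 0.224], [0.564, -0.105, 0.222], [0.567, -0.105, 0.221], [0.57, -0.105, 0.221], [0.561, -0.105, 0.22], [0.565, -0.109, 0.222], [0.566, -0.112, 0.223], [0.572, -0.106, 0.217], [0.569, -0.106, 0.215], [0.571, -0.109, 0.216], [0.569, -0.107, 0.213], [0.57, -0.111, 0.215]]
[ 0.86 -0.15 -1.76]
[ 1.17 -3.95 -2.81]
[ 1.44 -7.38 -2.49]
```

Call:
drive_tool --moves '[0.5, 0, -0.9, 0, 20, 0.9, -0.8, -1.8, 0, 20, 1.0, -2, -2.2, 0, 20, 1.1, -3.2, -2.6, 0, 20, 1.2, -4, -2.8, 0, 20]'

```text
time_s: 17.73
tool_pos: [0.5618, 0.0306, 0.1773]
tool_rot: [-177.4, -40.0, 2.5]
force: [0.7, -1.0, -4.4]
grip_width: 0.031
grasp_force: 20.0
```

```bash
python3 - <<'E'
from h import *
o,p,R=st();print(o["qpos"].round(1),p,o["tool_rot"],o["force"]);print(mv((.502,.188,.289)))
E
```

```text
[-18.9 -17.   12.  134.2   8.4  22.6 -99.4] [0.56182737 0.03059282 0.17733466] [-177.36370304  -39.99676012    2.4920998 ] [ 0.68218205 -1.02237472 -4.35096045]
[ 0.78 -4.13 -2.33]
```

```bash
python3 - <<'E'
from h import *
z=np.load("s1.npz");P=z["P"].reshape(-1,3)
R=np.array([[.681,.053,.73],[.028,-.999,.046],[.732,-.011,-.682]]);p=np.array([.5684,-.0987,.1459])
Q=(P-p)@R;k=(Q[:,0]>-.06)&(Q[:,0]<.12)&(abs(Q[:,1])<.11)&(Q[:,2]<-.05)&(Q[:,2]>-.3);Q=Q[k]
for a in np.arange(-.3,-.05,.02):
    s=Q[(Q[:,2]>=a)&(Q[:,2]<a+.02)]
    if len(s):print(a.round(2),len(s),np.percentile(s[:,0],[1,50,97,100]).round(3),s[:,1].min().round(3),s[:,1].max().round(3), (s[:,0]>.05).sum())
E
```

```text
-0.3 264 [-0.031  0.011  0.037  0.04 ] -0.005 0.04 0
-0.28 294 [-0.03   0.013  0.044  0.05 ] -0.008 0.039 1
-0.26 243 [-0.031  0.01   0.036  0.041] -0.003 0.039 0
-0.24 236 [-0.033  0.008  0.035  0.037] -0.003 0.04 0
-0.22 265 [-0.035  0.011  0.037  0.038] -0.011 0.042 0
-0.2 177 [-0.035  0.008  0.035  0.038] -0.008 0.041 0
-0.18 194 [-0.035  0.024  0.037  0.038] -0.047 0.04 0
-0.16 93 [-0.022  0.004  0.022  0.037] -0.018 0.021 0
-0.14 157 [-0.021  0.007  0.026  0.027] -0.013 0.02 0
-0.12 733 [-0.035  0.006  0.036  0.038] -0.092 0.099 0
-0.1 390 [-0.036  0.026  0.038  0.038] -0.092 0.096 0
-0.08 114 [-0.034  0.016  0.038  0.038] -0.082 0.09 0
-0.06 2 [-0.005 -0.003  0.     0.   ] -0.03 -0.03 0
```

No camera housing shows up on the gripper, so a 40° lean still clears. I'll approach the balance from below and in front, to stay off the joint-2 limit.

```bash
cat >> h.py <<'E'
R0=np.array([[.721,.067,.689],[.047,-.998,.048],[.691,-.003,-.723]])
BT=R0.T@np.array([.008,0,.041])   # brass hook in tool axes from grasp point
def mb(target,BT=BT): # bring hook point B to target
    o,p,R=st();b=p-R[:,2]*env.grasp_offset+R@BT;return b.round(4),(R.T@(np.array(target)-b)/.04).round(2)
E
python3 - <<'E'
from h import *
for t in((.545,.12,.26),(.552,.183,.26),(.552,.183,.33),(.575,.181,.33)):print(mb(t))
E
```

```text
(array([0.5606, 0.0282, 0.232 ]), array([ 0.23, -2.34, -0.61]))
(array([0.5606, 0.0282, 0.232 ]), array([ 0.41, -3.9 , -0.39]))
(array([0.5606, 0.0282, 0.232 ]), array([ 1.54, -3.96, -1.73]))
(array([0.5606, 0.0282, 0.232 ]), array([ 1.98, -3.87, -1.36]))
```

Call:
drive_tool --moves '[0.1, -1.2, -0.3, 0, 20, 0.25, -2.4, -0.5, 0, 20, 0.35, -3.4, -0.45, 0, 20, 0.41, -3.9, -0.39, 0, 20, 0.41, -3.9, -0.39, 0, 20]'

```text
time_s: 18.35
tool_pos: [0.5541, 0.1856, 0.2073]
tool_rot: [-177.4, -40.2, 2.7]
force: [0.5, 0.5, -3.2]
grip_width: 0.0314
grasp_force: 20.0
```

```bash
python3 - <<'E'
from h import *
o,p,R=st();print(o["qpos"].round(1),p,o["tool_rot"],o["force"]);print(R.round(3))
for t in((.552,.183,.3),(.552,.183,.33),(.575,.181,.33)):print(mb(t))
E
```

```text
[  -4.6  -14.   -22.9  127.9   18.4   28.4 -128.5] [0.55407003 0.18559572 0.2073043 ] [-177.42097398  -40.16031987    2.68768295] [ 0.50137735  0.4756188  -3.21822716]
[[ 0.763  0.076  0.641]
 [ 0.036 -0.997  0.075]
 [ 0.645 -0.034 -0.763]]
(array([0.5527, 0.1832, 0.262 ]), array([ 0.6 , -0.03, -0.74]))
(array([0.5527, 0.1832, 0.262 ]), array([ 1.08, -0.06, -1.31]))
(array([0.5527, 0.1832, 0.262 ]), array([ 1.52,  0.04, -0.94]))
```

Call:
drive_tool --moves '[0.4, -0.03, -0.5, 0, 20, 0.75, -0.05, -0.95, 0, 20, 1.05, -0.06, -1.34, 0, 20, 1.05, -0.06, -1.34, 0, 20]'

```text
time_s: 18.85
tool_pos: [0.5549, 0.1862, 0.2774]
tool_rot: [-177.3, -40.3, 2.5]
force: [0.3, 0.2, -2.9]
grip_width: 0.0309
grasp_force: 20.0
```

```bash
python3 - <<'E'
from h import *
o,p,R=st();print(o["qpos"].round(1),p,o["tool_rot"],o["force"]);print(R.round(3))
for t in((.552,.183,.33),(.575,.181,.33)):print(mb(t))
C=[cam("scene"),cam("side")];tl=[]
for a in C:
    q=proj((.56,.183,.325),a[3],a[4]).astype(int);t=a[0][q[1]-25:q[1]+25,q[0]-20:q[0]+20];tl.append(cv2.resize(t,(400,500),interpolation=cv2.INTER_CUBIC))
    P=a[2];k=(P[...,2]>.3)&(P[...,2]<.345)&(np.hypot(P[...,0]-.56,P[...,1]-.183)<.03)
    print(q,[tuple(x) for x in P[k].round(3).tolist()])
save("h1.png",np.hstack(tl))
E
```

```text
[ -20.6  -17.2   -8.4  122.8   19.8   38.  -127.6] [0.5548803  0.18624658 0.2774214 ] [-177.29381275  -40.32723308    2.51927778] [ 0.2820768   0.2297837  -2.87507685]
[[ 0.762  0.074  0.644]
 [ 0.034 -0.997  0.076]
 [ 0.647 -0.036 -0.762]]
(array([0.5533, 0.1837, 0.3321]), array([-0.06,  0.02,  0.02]))
(array([0.5533, 0.1837, 0.3321]), array([0.38, 0.11, 0.38]))
[286 169] [(0.54, 0.164, 0.322), (0.54, 0.161, 0.313), (0.557, 0.184, 0.337), (0.575, 0.186, 0.344), (0.574, 0.188, 0.345), (0.541, 0.162, 0.311), (0.56, 0.183, 0.334), (0.56, 0.187, 0.336), (0.578, 0.17, 0.332), (0.576, 0.171, 0.332), (0.57, 0.185, 0.337), (0.57, 0.189, 0.34), (0.569, 0.192, 0.34), (0.536, 0.165, 0.307), (0.536, 0.169, 0.309), (0.577, 0.172, 0.33), (0.545, 0.162, 0.305), (0.543, 0.164, 0.306), (0.571, 0.193, 0.339), (0.567, 0.194, 0.337), (0.535, 0.168, 0.303), (0.579, 0.175, 0.329), (0.546, 0.159, 0.301), (0.547, 0.164, 0.304), (0.563, 0.182, 0.324), (0.562, 0.186, 0.326), (0.569, 0.196, 0.336), (0.535, 0.169, 0.301), (0.578, 0.174, 0.324), (0.574, 0.174, 0.321), (0.549, 0.162, 0.301), (0.547, 0.164, 0.3),
[... 1424 characters left out ...]
91, 0.301), (0.564, 0.193, 0.302), (0.564, 0.196, 0.304), (0.561, 0.201, 0.305), (0.556, 0.201, 0.302), (0.564, 0.197, 0.301)]
[212 146] [(0.567, 0.192, 0.337), (0.568, 0.185, 0.34), (0.571, 0.186, 0.339), (0.566, 0.19, 0.335), (0.555, 0.185, 0.336), (0.567, 0.191, 0.331), (0.557, 0.181, 0.334), (0.56, 0.182, 0.333), (0.565, 0.187, 0.33), (0.56, 0.182, 0.33), (0.568, 0.195, 0.323), (0.577, 0.17, 0.332), (0.563, 0.18, 0.327), (0.577, 0.169, 0.329), (0.569, 0.189, 0.319), (0.574, 0.17, 0.326), (0.576, 0.168, 0.327), (0.569, 0.181, 0.319), (0.573, 0.168, 0.324), (0.577, 0.17, 0.322), (0.57, 0.176, 0.318), (0.574, 0.177, 0.317), (0.573, 0.169, 0.32), (0.562, 0.173, 0.301), (0.557, 0.168, 0.301)]
```

View pics/h1.png

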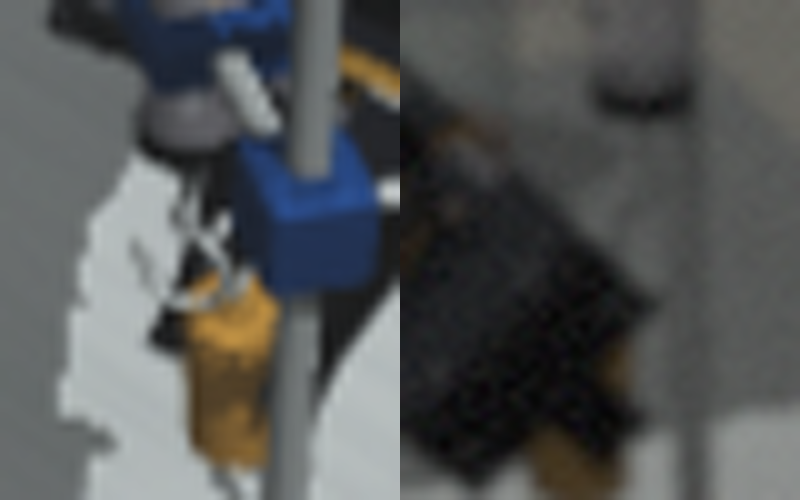

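The hook is aligned about 20 mm in front of the J, with its tip about 7 mm above the J's wire. I go in gently.

Call:
drive_tool --moves '[0.1, 0.03, 0.09, 0, 20, 0.2, 0.06, 0.18, 0, 20, 0.29, 0.08, 0.26, 0, 20, 0.37, 0.1, 0.33, 0, 20, 0.37, 0.1, 0.33, 0, 20]'

```text
time_s: 19.58
tool_pos: [0.5756, 0.1816, 0.2766]
tool_rot: [-177.5, -40.4, 2.4]
force: [-0.2, -1.7, -4.2]
grip_width: 0.031
grasp_force: 20.0
```

```bash
python3 - <<'E'
from h import *
o,p,R=st();print(o["qpos"].round(1),p,o["tool_rot"],o["force"]);print((R.T@np.array([0,0,-.04])/.04).round(3))
print(mb((.573,.181,.331)))
a=cam("scene");P=a[2];k=(P[...,2]>.308)&(P[...,2]<.35)&(np.hypot(P[...,0]-.575,P[...,1]-.183)<.02)
print([tuple(x) for x in P[k].round(3).tolist()])
E
```

```text
[ -19.8  -14.8   -7.7  121.1   20.    37.1 -126.6] [0.57560213 0.18159684 0.27664924] [-177.53499331  -40.3507025     2.42292378] [-0.16768867 -1.71157142 -4.16028075]
[-0.647  0.033  0.761]
(array([0.574 , 0.1793, 0.3313]), array([-0.02, -0.04, -0.01]))
[(0.572, 0.179, 0.345), (0.578, 0.185, 0.348), (0.575, 0.186, 0.347), (0.572, 0.186, 0.346), (0.576, 0.187, 0.345), (0.573, 0.187, 0.343), (0.58, 0.172, 0.335), (0.577, 0.172, 0.333), (0.576, 0.183, 0.339), (0.574, 0.185, 0.339), (0.571, 0.186, 0.338), (0.571, 0.19, 0.34), (0.567, 0.19, 0.338), (0.58, 0.175, 0.333), (0.58, 0.179, 0.335), (0.577, 0.181, 0.335), (0.575, 0.182, 0.335), (0.566, 0.182, 0.329), (0.57, 0.193, 0.338), (0.568, 0.195, 0.339), (0.577, 0.173, 0.326), (0.581, 0.181, 0.334), (0.566, 0.182, 0.326), (0.563, 0.183, 0.325), (0.567, 0.194, 0.334), (0.583, 0.179, 0.33), (0.585, 0.184, 0.334), (0.566, 0.182, 0.322), (0.562, 0.182, 0.319), (0.571, 0.198, 0.335), (0.584, 0.18, 0.327), (0.581, 0.181, 0.327), (0.566, 0.182, 0.319), (0.563, 0.183, 0.318), (0.569, 0.197, 0.329), (0.565, 0.197, 0.327), (0.587, 0.183, 0.327), (0.576, 0.176, 0.316), (0.573, 0.177, 0.315), (0.572, 0.18, 0.317), (0.57, 0.182, 0.317), (0.566, 0.182, 0.315), (0.571, 0.198, 0.328), (0.575, 0.179, 0.314), (0.573, 0.182, 0.315), (0.573, 0.185, 0.317), (0.572, 0.188, 0.318), (0.57, 0.19, 0.318), (0.569, 0.193, 0.319), (0.568, 0.196, 0.321), (0.577, 0.185, 0.315), (0.57, 0.183, 0.31), (0.571, 0.188, 0.314), (0.573, 0.193, 0.318), (0.574, 0.182, 0.308)]
```

Call:
drive_tool --moves '[-0.08, 0, 0.095, 0, 20, -0.16, 0.01, 0.19, 0, 20, -0.227, 0.01, 0.266, 0, 20, -0.29, 0.015, 0.343, 0, 20, -0.356, 0.018, 0.42, 0, 20]'

```text
time_s: 20.25
tool_pos: [0.5757, 0.1825, 0.2554]
tool_rot: [-177.5, -40.5, 2.5]
force: [0.1, -0.6, -1.7]
grip_width: 0.031
grasp_force: 20.0
```

Call:
drive_tool --moves '[-0.05, 0, 0.057, 0, 20, -0.1, 0, 0.115, 0, 20, -0.145, 0.01, 0.17, 0, 20, -0.145, 0.01, 0.17, 0, 20]'

```text
time_s: 20.75
tool_pos: [0.5757, 0.1824, 0.2466]
tool_rot: [-177.5, -40.5, 2.5]
force: [0.1, 0.2, -0.6]
grip_width: 0.0316
grasp_force: 20.0
```

```bash
python3 - <<'E'
from h import *
f=[]
for i in range(3):
    a=cam("scene");f.append(env.get_obs()["force"])
o,p,R=st();print(p,o["tool_rot"],np.mean(f,0));print(mb((.573,.181,.331)))
P=a[2];k=(P[...,2]>.27)&(P[...,2]<.35)&(np.hypot(P[...,0]-.575,P[...,1]-.183)<.02)
print([tuple(x) for x in P[k].round(3).tolist()][:60])
E
```

```text
[0.57574137 0.18247082 0.24677596] [-177.47634894  -40.46215126    2.46504617] [-0.69407928  0.3167519  -1.30324774]
(array([0.574 , 0.1801, 0.3014]), array([ 0.46, -0.05, -0.58]))
[(0.574, 0.184, 0.349), (0.574, 0.184, 0.346), (0.571, 0.186, 0.346), (0.573, 0.184, 0.341), (0.57, 0.185, 0.34), (0.575, 0.183, 0.338), (0.571, 0.182, 0.336), (0.571, 0.186, 0.338), (0.575, 0.182, 0.335), (0.574, 0.185, 0.336), (0.572, 0.187, 0.335), (0.575, 0.183, 0.331), (0.575, 0.187, 0.334), (0.572, 0.187, 0.332), (0.576, 0.187, 0.331), (0.569, 0.185, 0.325), (0.569, 0.189, 0.328), (0.58, 0.172, 0.32), (0.578, 0.174, 0.32), (0.569, 0.188, 0.324), (0.57, 0.193, 0.327), (0.579, 0.171, 0.315), (0.575, 0.171, 0.313), (0.568, 0.192, 0.322), (0.567, 0.194, 0.322), (0.577, 0.173, 0.311), (0.569, 0.193, 0.32), (0.568, 0.196, 0.321), (0.575, 0.171, 0.306), (0.576, 0.177, 0.31), (0.568, 0.196, 0.317), (0.575, 0.176, 0.305), (0.57, 0.175, 0.302), (0.573, 0.182, 0.308), (0.57, 0.183, 0.307), (0.564, 0.181, 0.302), (0.571, 0.199, 0.317), (0.577, 0.181, 0.306), (0.573, 0.182, 0.304), (0.571, 0.183, 0.303), (0.568, 0.185, 0.303), (0.568, 0.193, 0.308), (0.57, 0.198, 0.312), (0.58, 0.181, 0.304), (0.581, 0.185, 0.307), (0.573, 0.182, 0.3), (0.572, 0.185, 0.301), (0.571, 0.188, 0.303), (0.571, 0.192, 0.305), (0.569, 0.193, 0.305), (0.583, 0.18, 0.301), (0.581, 0.182, 0.301), (0.57, 0.187, 0.298), (0.586, 0.183, 0.301), (0.567, 0.185, 0.291), (0.564, 0.185, 0.289), (0.585, 0.182, 0.296), (0.567, 0.181, 0.285), (0.57, 0.187, 0.29), (0.565, 0.167, 0.271)]
```

Call:
drive_tool --moves '[-0.05, 0, 0.057, 0, 20, -0.08, 0, 0.095, 0, 20, -0.113, 0.01, 0.133, 0, 20, -0.113, 0.01, 0.133, 0, 20]'

```text
time_s: 21.4
tool_pos: [0.5757, 0.1824, 0.2395]
tool_rot: [-177.5, -40.5, 2.5]
force: [-0.4, 0.8, -0.4]
grip_width: 0.0314
grasp_force: 20.0
```

```bash
python3 - <<'E'
from h import *
f=[]
for i in range(6):
    a=cam("scene");f.append(env.get_obs()["force"])
o,p,R=st();print(p,np.mean(f,0),np.std(f,0));print(mb((.573,.181,.331)))
E
```

```text
[0.5757156  0.18232086 0.23968984] [-0.5960545   1.27049359 -0.31385131] [0.36886554 0.41849493 0.45024069]
(array([0.574 , 0.1799, 0.2944]), array([ 0.58, -0.06, -0.71]))
```

Call:
drive_tool --moves '[-0.015, -0.03, 0.02, 0, 20, -0.03, -0.05, 0.04, 0, 20, -0.03, -0.05, 0.04, 0, 20]'

```text
time_s: 22.08
tool_pos: [0.5756, 0.1835, 0.2372]
tool_rot: [-177.5, -40.4, 2.4]
force: [-1.1, -2.5, -0.1]
grip_width: 0.031
grasp_force: 20.0
```

```bash
python3 - <<'E'
from h import *
f=[]
for i in range(6):
    a=cam("scene");f.append(env.get_obs()["force"])
o,p,R=st();print(p,np.mean(f,0),np.std(f,0));print(mb((.573,.181,.331)))
E
```

```text
[0.57564077 0.18377053 0.23746937] [-0.86093159 -1.93374472 -0.62986234] [0.68780208 0.60393518 0.73057083]
(array([0.574 , 0.1814, 0.2921]), array([ 0.61, -0.02, -0.76]))
```

Call:
drive_tool --moves '[-0.02, 0.022, 0.02, 0, 20, -0.02, 0.022, 0.02, 0, 20, -0.02, 0.022, 0.02, 0, 20]' --squeeze 3

```text
time_s: 22.75
tool_pos: [0.5757, 0.1837, 0.2366]
tool_rot: [-177.5, -40.5, 2.5]
force: [-0.3, 0.5, -0.2]
grip_width: 0.0318
grasp_force: 3.0
```

Call:
drive_tool --moves '[0, 0, 0, 0, 32, 0, 0, 0, 0, 33, 0, 0, 0, 0, 34, 0, 0, 0, 0, 36]'

```text
time_s: 23.25
tool_pos: [0.5756, 0.1834, 0.2365]
tool_rot: [-177.5, -40.4, 2.5]
force: [0.8, 0.1, -0.2]
grip_width: 0.0351
grasp_force: 0.0
```

```bash
python3 - <<'E'
from h import *
f=[]
for i in range(3):
    a=cam("scene");f.append(env.get_obs()["force"])
o,p,R=st();print(p,np.mean(f,0),o["grip_width"],o["grasp_force"]);print(R.round(3))
P=a[2];k=(P[...,2]>.27)&(P[...,2]<.35)&(np.hypot(P[...,0]-.575,P[...,1]-.183)<.02)
print([tuple(x) for x in P[k].round(3).tolist()][:60])
E
```

```text
[0.57561538 0.18331303 0.23642581] [-2.05581294e-01 -8.41738881e-05  1.56244978e-01] 0.03606035599712816 0.0
[[ 0.76   0.071  0.646]
 [ 0.033 -0.997  0.072]
 [ 0.649 -0.033 -0.76 ]]
[(0.573, 0.184, 0.349), (0.576, 0.186, 0.348), (0.57, 0.185, 0.344), (0.574, 0.185, 0.343), (0.57, 0.185, 0.34), (0.575, 0.186, 0.34), (0.571, 0.186, 0.338), (0.575, 0.186, 0.337), (0.571, 0.186, 0.334), (0.574, 0.185, 0.332), (0.57, 0.185, 0.33), (0.572, 0.18, 0.324), (0.574, 0.185, 0.328), (0.568, 0.184, 0.324), (0.574, 0.182, 0.322), (0.574, 0.186, 0.325), (0.57, 0.186, 0.323), (0.576, 0.184, 0.321), (0.574, 0.186, 0.322), (0.573, 0.189, 0.323), (0.575, 0.187, 0.319), (0.571, 0.188, 0.317), (0.58, 0.173, 0.31), (0.572, 0.189, 0.315), (0.567, 0.188, 0.311), (0.579, 0.171, 0.304), (0.577, 0.174, 0.305), (0.573, 0.193, 0.315), (0.569, 0.193, 0.312), (0.578, 0.175, 0.302), (0.568, 0.193, 0.308), (0.565, 0.193, 0.306), (0.577, 0.174, 0.298), (0.567, 0.196, 0.306), (0.58, 0.177, 0.297), (0.573, 0.174, 0.292), (0.569, 0.198, 0.304), (0.576, 0.177, 0.292), (0.575, 0.18, 0.293), (0.574, 0.184, 0.295), (0.57, 0.183, 0.292), (0.566, 0.184, 0.29), (0.569, 0.194, 0.298), (0.567, 0.196, 0.298), (0.578, 0.18, 0.29), (0.579, 0.184, 0.294), (0.573, 0.182, 0.289), (0.575, 0.188, 0.293), (0.572, 0.189, 0.293), (0.57, 0.191, 0.293), (0.569, 0.194, 0.294), (0.583, 0.184, 0.292), (0.567, 0.185, 0.284), (0.564, 0.186, 0.282), (0.583, 0.18, 0.286), (0.583, 0.185, 0.289), (0.565, 0.183, 0.278), (0.562, 0.185, 0.276), (0.584, 0.181, 0.283), (0.582, 0.184, 0.284)]
```

Brass hangs freely and is released: no force on the gripper, and the balance hook is at about 0.290. I retreat back and down, then re-tilt further out, since the second hang needs more lean.

Call:
drive_tool --moves '[0, 0, 0, 0, 50, -0.4, -0.03, -0.3, 0, 60, -1.1, -0.08, -0.7, 0, 60, -1.7, -0.1, -0.6, 0, 60, -1.8, 1, -0.5, 0, 60]'

```text
time_s: 24.02
tool_pos: [0.5224, 0.1729, 0.1895]
tool_rot: [-178.2, -39.5, 3.7]
force: [-0.3, -0.3, -0.5]
grip_width: 0.0596
grasp_force: 0.0
```

```bash
python3 - <<'E'
from h import *
o,p,R=st();print(o["qpos"].round(1),p,o["tool_rot"],o["force"]);print(R.round(3))
for t in((.52,0,.25),(.8,0,.33)):print(mv(t))
C=[cam("scene"),cam("side")];np.savez("c2.npz",im=C[0][0],P=C[0][2],im2=C[1][0],P2=C[1][2])
for a in C:
    P=a[2];k=(P[...,2]>.1)&(P[...,2]<.13)&(np.hypot(P[...,0]-.55,P[...,1]+.18)<.035);Q=P[k];print([tuple(x) for x in Q.round(3).tolist()])
    k=(P[...,2]>.17)&(P[...,2]<.3)&(np.hypot(P[...,0]-.572,P[...,1]-.182)<.03);Q=P[k]
    for z in np.arange(.17,.3,.01):
        q=Q[(Q[:,2]>=z)&(Q[:,2]<z+.01)]
        if len(q):print(z.round(2),len(q),q.mean(0).round(3),q.min(0).round(3),q.max(0).round(3))
save("c2.png",np.hstack([cv2.resize(C[0][0][140:240,250:320],(400,571)),cv2.resize(C[1][0][110:260,180:285],(400,571))]))
E
```

```text
[ -11.7  -17.2  -17.   132.5   20.2   28.6 -130.1] [0.52241602 0.17293815 0.18948052] [-178.19490538  -39.52582003    3.66021692] [-0.31537138 -0.34457861 -0.47301192]
[[ 0.77   0.084  0.633]
 [ 0.049 -0.996  0.072]
 [ 0.636 -0.024 -0.771]]
[ 0.7   4.27 -1.05]
[7.36 4.8  1.84]
[(0.555, -0.173, 0.129), (0.55, -0.175, 0.125), (0.545, -0.175, 0.123), (0.554, -0.182, 0.118), (0.554, -0.175, 0.123), (0.546, -0.174, 0.118), (0.563, -0.176, 0.122), (0.558, -0.177, 0.119), (0.542, -0.181, 0.107), (0.54, -0.177, 0.108), (0.561, -0.178, 0.115), (0.54, -0.178, 0.104), (0.561, -0.18, 0.109), (0.546, -0.176, 0.104), (0.551, -0.176, 0.101)]
0.18 7 [0.569 0.181 0.185] [0.564 0.172 0.182] [0.571 0.194 0.188]
0.19 3 [0.571 0.198 0.195] [0.57  0.197 0.192] [0.572 0.199 0.198]
0.2 4 [0.574 0.195 0.205] [0.571 0.194 0.202] [0.578 0.197 0.21 ]
0.21 22 [0.579 0.192 0.216] [0.563 0.175 0.211] [0.586 0.2   0.22 ]
0.22 24 [0.579 0.191 0.224] [0.562 0.175 0.22 ] [0.587 0.2   0.229]
0.23 33 [0.58  0.192 0.235] [0.564 0.174 0.23 ] [0.588 0.201 0.24 ]
0.24 22 [0.581 0.192 0.246] [0.566 0.177 0.242] [0.588 0.2   
[... 1022 characters left out ...]
193] [0.569 0.192 0.199]
0.2 3 [0.567 0.168 0.206] [0.565 0.164 0.201] [0.568 0.171 0.208]
0.21 22 [0.567 0.169 0.216] [0.554 0.164 0.21 ] [0.582 0.177 0.22 ]
0.22 29 [0.566 0.168 0.225] [0.553 0.16  0.22 ] [0.581 0.177 0.23 ]
0.23 30 [0.566 0.169 0.235] [0.554 0.163 0.23 ] [0.582 0.178 0.24 ]
0.24 30 [0.567 0.169 0.245] [0.555 0.164 0.24 ] [0.581 0.182 0.249]
0.25 32 [0.568 0.17  0.255] [0.556 0.163 0.25 ] [0.587 0.195 0.26 ]
0.26 39 [0.57  0.177 0.262] [0.556 0.162 0.26 ] [0.583 0.195 0.269]
0.27 4 [0.566 0.178 0.275] [0.563 0.177 0.271] [0.57  0.179 0.28 ]
0.28 7 [0.574 0.179 0.286] [0.563 0.176 0.284] [0.583 0.183 0.29 ]
0.29 17 [0.571 0.18  0.294] [0.565 0.168 0.29 ] [0.579 0.192 0.3  ]
```

View pics/c2.png

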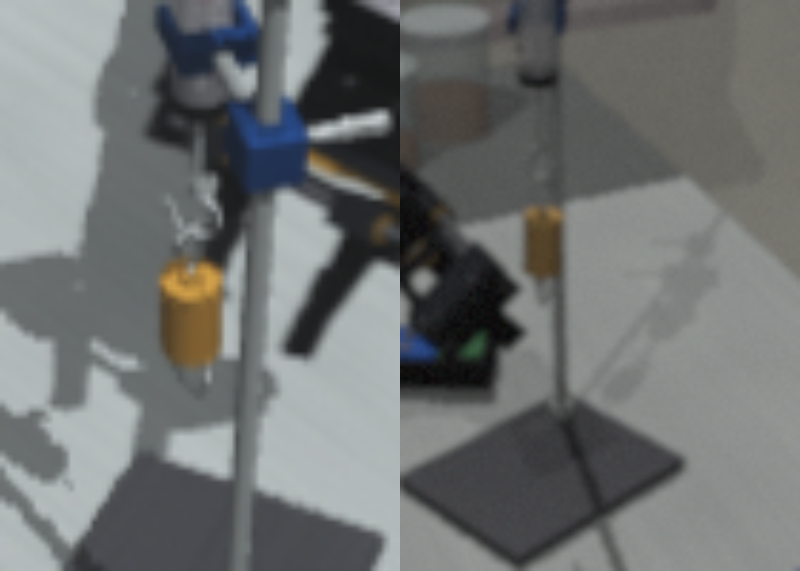

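Brass hangs in line below the hook, with its loop bottom at about (0.570,0.182,0.183). The steel hook is at about (0.551,-0.180,0.119). Next I move clear and re-tilt.

Call:
drive_tool --moves '[0.2, 1.4, -0.3, 0, 60, 0.4, 2.8, -0.6, 0, 60, 0.7, 4.3, -0.9, 0, 60, 2.2, 4.6, -0.7, 0, 60, 3.6, 4.7, -0.1, 0, 60]'

```text
time_s: 24.75
tool_pos: [0.6312, -0.018, 0.2747]
tool_rot: [-178.2, -39.7, 2.3]
force: [0.3, 1.0, 1.4]
grip_width: 0.0598
grasp_force: 0.0
```

```bash
python3 - <<'E'
from h import *
o,p,R=st();print(o["qpos"].round(1),p,o["tool_rot"],o["force"]);print(R.round(3))
for t in((1.,0,.4),):print(mv(t))
E
```

```text
[  6.9 -11.3  -4.5 118.3 -10.   33.9 -78.5] [ 0.6312368  -0.0179668   0.27469382] [-178.20633269  -39.69740633    2.32334842] [0.2934102  1.00775499 1.43774255]
[[ 0.769  0.06   0.637]
 [ 0.031 -0.998  0.057]
 [ 0.639 -0.024 -0.769]]
[9.1  0.03 3.95]
```

Call:
drive_tool --moves '[1.5, 0, 0.3, 0, 60, 3, 0, 1, 0, 60, 4.4, 0, 1.7, 0, 60, 5.8, 0, 2.4, 0, 60, 7.2, 0, 3.1, 0, 60]'

```text
time_s: 25.38
tool_pos: [0.9296, 0.0054, 0.3592]
tool_rot: [-178.3, -39.5, 2.7]
force: [0.6, -0.4, 0.9]
grip_width: 0.0603
grasp_force: 0.0
```

Call:
drive_tool --moves '[1.5, 0, 0.6, 0, 60, 3, 0, 1.2, 0, 60, 4.4, 0, 1.8, 0, 60, 5.8, 0, 2.4, 0, 60, 7.2, 0, 3, 0, 60]'

```text
time_s: 26.0
tool_pos: [1.1265, 0.0174, 0.4067]
tool_rot: [-178.3, -41.9, 2.6]
force: [15.7, 5.7, 40.8]
grip_width: 0.0602
grasp_force: 0.0
```

Call:
drive_tool --moves '[1.5, 0, 0, 0, 60, 3, 0, 0, 0, 60, 4.5, 0, 0, 0, 60, 6, 0, 0, 0, 60, 7.5, 0, 0, 0, 60]'

```text
time_s: 26.62
tool_pos: [1.1221, 0.0244, 0.4624]
tool_rot: [-178.6, -45.4, 2.6]
force: [0.7, 0.1, -0.5]
grip_width: 0.0601
grasp_force: 0.0
```

Call:
drive_tool --moves '[1.5, 0, 0, 0, 60, 3, 0, 0, 0, 60, 4.5, 0, 0, 0, 60, 6, 0, 0, 0, 60, 7.5, 0, 0, 0, 60]'

```text
time_s: 27.25
tool_pos: [1.1146, 0.0287, 0.5171]
tool_rot: [-178.4, -48.8, 2.4]
force: [-0.4, 0.2, 0.6]
grip_width: 0.0598
grasp_force: 0.0
```

```bash
python3 - <<'E'
from h import *
o,p,R=st();print(o["qpos"].round(1),p,o["tool_rot"],o["force"]);print(R.round(3))
for t in((.8,-.05,.4),):print(mv(t))
E
```

```text
[ -3.7  58.5  68.1   3.3 -69.8  71.5 -87.4] [1.11457184 0.02865204 0.51713664] [-178.4063492   -48.80853999    2.39880519] [-0.3726517   0.18670548  0.64680108]
[[ 0.658  0.063  0.75 ]
 [ 0.028 -0.998  0.059]
 [ 0.753 -0.018 -0.658]]
[-7.43  1.52 -3.62]
```

Call:
drive_tool --moves '[1.5, 0, 0, 0, 60, 3, 0, 0, 0, 60, 4.5, 0, 0, 0, 60, 6, 0, 0, 0, 60]'

```text
time_s: 27.75
tool_pos: [1.1074, 0.0313, 0.5663]
tool_rot: [-178.4, -52.1, 2.2]
force: [-0.1, 0.2, -0.2]
grip_width: 0.0599
grasp_force: 0.0
```

Call:
drive_tool --moves '[-1.3, 0.4, -0.3, 0, 60, -2.7, 0.8, -0.9, 0, 60, -4.1, 1.2, -1.7, 0, 60, -5.5, 1.5, -2.5, 0, 60, -7, 1.8, -3.2, 0, 60]'

```text
time_s: 28.38
tool_pos: [0.9217, -0.0317, 0.4662]
tool_rot: [-178.4, -52.1, 2.3]
force: [0.7, -1.2, 3.3]
grip_width: 0.0601
grasp_force: 0.0
```

```bash
python3 - <<'E'
from h import *
o,p,R=st();print(o["qpos"].round(1),p,o["tool_rot"],o["force"]);print(R.round(3))
for t in((.6,-.13,.27),(.54,-.18,.22)):print(mv(t))
E
```

```text
[-45.9  26.6  70.2  77.8 -52.7  46.6 -55.1] [ 0.92173092 -0.0316508   0.46615059] [-178.37491468  -52.07570116    2.287581  ] [ 0.74023642 -1.17069096  3.25722287]
[[ 0.614  0.062  0.787]
 [ 0.025 -0.998  0.06 ]
 [ 0.789 -0.017 -0.614]]
[-8.87  2.04 -2.99]
[-10.81   3.21  -3.48]
```

Call:
drive_tool --moves '[-1.4, 0.3, -0.5, 0, 60, -2.8, 0.6, -1, 0, 60, -4.2, 1, -1.5, 0, 60, -5.6, 1.3, -2, 0, 60, -7, 1.6, -2.4, 0, 60]'

```text
time_s: 29.0
tool_pos: [0.7002, -0.1028, 0.3182]
tool_rot: [-178.6, -52.2, 2.5]
force: [-29.3, -3.7, 20.5]
grip_width: 0.06
grasp_force: 0.0
```

Call:
drive_tool --moves '[-1.2, 0.3, -0.4, 0, 60, -2.2, 0.5, -0.6, 0, 60]'

```text
time_s: 29.25
tool_pos: [0.6333, -0.124, 0.2677]
tool_rot: [-178.3, -52.1, 2.3]
force: [0.2, 1.1, 1.1]
grip_width: 0.0597
grasp_force: 0.0
```

```bash
python3 - <<'E'
from h import *
o,p,R=st();print(o["qpos"].round(1),p,o["tool_rot"],o["force"]);print(R.round(3),p-R[:,2]*.019)
for t in((.538,-.18,.19),(.538,-.18,.15),(.538,-.18,.075)):print(mv(t))
E
```

```text
[-22.9 -17.3  36.8 127.3 -22.3  18.5 -51.4] [ 0.63332552 -0.12402879  0.26771532] [-178.27707851  -52.12943144    2.31696377] [0.15690038 1.05600193 1.08839322]
[[ 0.613  0.064  0.787]
 [ 0.025 -0.998  0.062]
 [ 0.789 -0.018 -0.614]] [ 0.61836906 -0.12520567  0.27937376]
[-3.03  1.28 -0.3 ]
[-3.82  1.3   0.31]
[-5.3   1.33  1.46]
```

Call:
drive_tool --moves '[-1, 0.5, -0.2, 0, 60, -2, 1, -0.3, 0, 60, -3, 1.28, -0.3, 0, 60, -3.8, 1.3, 0.3, 0, 60, -3.8, 1.3, 0.3, 0, 60]'

```text
time_s: 29.88
tool_pos: [0.552, -0.1792, 0.1376]
tool_rot: [-178.0, -51.9, 1.9]
force: [-0.3, 0.3, 0.8]
grip_width: 0.0599
grasp_force: 0.0
```

```bash
python3 - <<'E'
from h import *
o,p,R=st();print(o["qpos"].round(1),p,o["tool_rot"],o["force"]);print(R.round(3),p-R[:,2]*.019)
for t in((.538,-.18,.15),(.538,-.18,.11),(.538,-.18,.075)):print(mv(t))
E
```

```text
[-23.9 -13.8  54.8 140.  -76.   19.1  15.2] [ 0.55198116 -0.17915891  0.13762296] [-178.00239678  -51.94864854    1.91634692] [-0.26568576  0.31762977  0.80612339]
[[ 0.616  0.061  0.785]
 [ 0.021 -0.998  0.061]
 [ 0.787 -0.021 -0.616]] [ 0.53705904 -0.18032086  0.14932682]
[ 0.03 -0.01  0.  ]
[-0.76  0.01  0.62]
[-1.45  0.03  1.16]
```

Call:
drive_tool --moves '[-0.4, 0, 0.3, 0, 60, -0.8, 0.01, 0.6, 0, 60, -1.1, 0.02, 0.85, 0, 60, -1.1, 0.02, 0.85, 0, 60]'

```text
time_s: 30.38
tool_pos: [0.5542, -0.181, 0.1014]
tool_rot: [-177.8, -50.9, 2.5]
force: [-0.2, -1.6, 0.6]
grip_width: 0.0601
grasp_force: 0.0
```

```bash
python3 - <<'E'
from h import *
o,p,R=st();print(o["qpos"].round(1),p,o["tool_rot"],o["force"]);print(R.round(3),p-R[:,2]*.019)
for t in((.538,-.18,.09),(.538,-.18,.075)):print(mv(t))
E
```

```text
[-37.5  -7.   71.  140.3 -89.1  24.2  29.1] [ 0.55423413 -0.18098068  0.10136053] [-177.77785375  -50.91631842    2.53733294] [-0.15480304 -1.59144462  0.56567482]
[[ 0.63   0.074  0.773]
 [ 0.028 -0.997  0.073]
 [ 0.776 -0.024 -0.63 ]] [ 0.53954399 -0.18236909  0.11333016]
[-0.48 -0.05  0.33]
[-0.77 -0.04  0.57]
```

Call:
drive_tool --moves '[-0.4, -0.05, 0.25, 0, 60, -0.8, -0.05, 0.55, 0, 60, -0.85, -0.05, 0.6, 0, 60, -0.85, -0.05, 0.6, 0, 60, -0.85, -0.05, 0.6, 0, 60]'

```text
time_s: 31.0
tool_pos: [0.5456, -0.1845, 0.087]
tool_rot: [-177.4, -49.3, 2.4]
force: [-0.5, 0.6, 0.6]
grip_width: 0.0602
grasp_force: 0.0
```

```bash
python3 - <<'E'
from h import *
o,p,R=st();print(o["qpos"].round(1),p,o["tool_rot"],o["force"]);print(R.round(3),p-R[:,2]*.019)
for t in((.538,-.18,.09),(.538,-.18,.075)):print(mv(t))
E
```

```text
[-35.8  -2.9  71.1 140.2 -89.1  27.9  28.4] [ 0.54561584 -0.18452983  0.08698529] [-177.39061715  -49.25005336    2.40918091] [-0.51964594  0.55117218  0.63523807]
[[ 0.652  0.076  0.754]
 [ 0.027 -0.997  0.077]
 [ 0.758 -0.03  -0.652]] [ 0.53128609 -0.1859985   0.09937485]
[-0.06 -0.13  0.28]
[-0.35 -0.12  0.53]
```

Call:
drive_tool --moves '[-0.15, -0.1, 0.25, 0, 60, -0.35, -0.12, 0.53, 0, 60, -0.35, -0.12, 0.53, 0, 60, -0.35, -0.12, 0.53, 0, 60, -0.35, -0.12, 0.53, 0, 60]'

```text
time_s: 31.62
tool_pos: [0.5456, -0.1783, 0.0802]
tool_rot: [-177.2, -48.2, 2.5]
force: [0.1, 0.2, 0.1]
grip_width: 0.0603
grasp_force: 0.0
```

```bash
python3 - <<'E'
from h import *
o,p,R=st();print(o["qpos"].round(1),p,o["tool_rot"],o["force"]);print(R.round(3),p-R[:,2]*.019)
for t in((.538,-.18,.075),):print(mv(t))
E
```

```text
[-36.7  -1.7  71.1 140.2 -89.1  27.8  27.4] [ 0.54562974 -0.17829034  0.08022673] [-177.24431146  -48.23673754    2.50677372] [0.07463617 0.21536886 0.08515901]
[[ 0.665  0.08   0.742]
 [ 0.029 -0.996  0.081]
 [ 0.746 -0.032 -0.665]] [ 0.53152747 -0.17982207  0.09286713]
[-0.23  0.03  0.41]
```

Call:
drive_tool --moves '[-0.1, 0.03, 0.4, 0, 60, -0.25, 0.03, 0.6, 0, 60, -0.3, 0.03, 0.7, 0, 60, -0.3, 0.03, 0.7, 0, 60, -0.3, 0.03, 0.7, 0, 60]'

```text
time_s: 32.25
tool_pos: [0.549, -0.1763, 0.0741]
tool_rot: [-177.1, -47.0, 2.6]
force: [-1.1, -0.1, 0.3]
grip_width: 0.0603
grasp_force: 0.0
```

```bash
python3 - <<'E'
from h import *
o,p,R=st();print(o["qpos"].round(1),p,o["tool_rot"],o["force"]);print(R.round(3),p-R[:,2]*.019)
for t in((.538,-.18,.075),):print(mv(t))
E
```

```text
[-37.    1.1  71.1 139.5 -89.1  29.3  25.8] [ 0.54895178 -0.17629998  0.07410836] [-177.13836283  -47.04269346    2.58650969] [-1.09459075 -0.08590781  0.25745467]
[[ 0.681  0.082  0.728]
 [ 0.031 -0.996  0.083]
 [ 0.732 -0.034 -0.681]] [ 0.53512071 -0.17787431  0.08703983]
[-0.17  0.07  0.25]
```

Call:
drive_tool --moves '[-0.1, 0.06, 0.3, 0, 60, -0.2, 0.06, 0.42, 0, 60, -0.2, 0.06, 0.42, 0, 60, -0.2, 0.06, 0.42, 0, 60]'

```text
time_s: 32.75
tool_pos: [0.5533, -0.1806, 0.0657]
tool_rot: [-176.9, -46.1, 2.8]
force: [-0.7, 0.4, -0.1]
grip_width: 0.0596
grasp_force: 0.0
```

```bash
python3 - <<'E'
from h import *
o,p,R=st();print(o["qpos"].round(1),p,o["tool_rot"],o["force"]);print(R.round(3),p-R[:,2]*.019)
for t in((.539,-.179,.078),):print(mv(t))
E
```

```text
[ 14.9   3.5  17.6 137.1 -89.1  28.1  25. ] [ 0.55326593 -0.18056221  0.06571048] [-176.93562394  -46.07755065    2.75382189] [-0.73149005  0.405535   -0.1163217 ]
[[ 0.693  0.086  0.716]
 [ 0.033 -0.996  0.088]
 [ 0.72  -0.037 -0.693]] [ 0.53966477 -0.18223331  0.07887163]
[-0.02 -0.08  0.  ]
```

Call:
drive_tool --moves '[0, -0.03, 0, 0, 20, 0, -0.03, 0, 0, 20, 0, -0.03, 0, 0, 20, 0, -0.03, 0, 0, 20]' --squeeze 20

```text
time_s: 33.25
tool_pos: [0.5532, -0.1794, 0.0658]
tool_rot: [-177.0, -46.1, 2.8]
force: [-0.4, -1.1, 0.2]
grip_width: 0.0313
grasp_force: 19.8
```

```bash
python3 - <<'E'
from h import *
o,p,R=st();print(o["qpos"].round(1),p,o["tool_rot"],o["force"],o["grip_width"]);print(R.round(3),p-R[:,2]*.019)
print((R.T@[0,0,1]).round(3))
E
```

```text
[ 17.3   3.4  15.  137.1 -89.1  27.8  25. ] [ 0.55320254 -0.17936303  0.06576205] [-176.95460556  -46.07063938    2.76997985] [-0.39976978 -1.0714398   0.21967208] 0.03129446482167879
[[ 0.693  0.086  0.716]
 [ 0.034 -0.996  0.088]
 [ 0.72  -0.037 -0.693]] [ 0.53960289 -0.18103162  0.07892509]
[ 0.72  -0.037 -0.693]
```

Gripped. Now the lift, straight up 100 mm.

Call:
drive_tool --moves '[0.27, -0.01, -0.26, 0, 20, 0.63, -0.03, -0.61, 0, 20, 1.08, -0.05, -1.04, 0, 20, 1.6, -0.08, -1.56, 0, 20, 1.8, -0.09, -1.73, 0, 20]'

```text
time_s: 33.88
tool_pos: [0.5534, -0.179, 0.167]
tool_rot: [-177.0, -46.1, 2.9]
force: [0.2, 0.4, -2.7]
grip_width: 0.0314
grasp_force: 19.8
```

```bash
python3 - <<'E'
from h import *
f=[];C=[]
for n in("scene","side"):
    a=cam(n);C.append(a);f.append(env.get_obs()["force"])
o,p,R=st();g=p-R[:,2]*.019;print(o["qpos"].round(1),p,o["tool_rot"],np.mean(f,0),o["grip_width"]);print(R.round(3).tolist(),g)
for a in C:
    P=a[2];k=(P[...,2]>g[2]+.022)&(P[...,2]<g[2]+.055)&(np.hypot(P[...,0]-.553,P[...,1]+.18)<.03)&(abs(P[...,1]+.18)<.014);Q=P[k];print([tuple(x) for x in Q.round(3).tolist()])
P=C[0][2];k=(P[...,2]>.17)&(P[...,2]<.3)&(np.hypot(P[...,0]-.572,P[...,1]-.182)<.03);Q=P[k]
for z in np.arange(.17,.3,.01):
        q=Q[(Q[:,2]>=z)&(Q[:,2]<z+.01)]
        if len(q):print(z.round(2),len(q),q.mean(0).round(3),q.min(0).round(3),q.max(0).round(3))
E
```

```text
[ 18.2  -8.8  13.  132.9 -58.1  29.8  -8.7] [ 0.55350841 -0.17898471  0.16664467] [-176.99414971  -46.15177392    2.88312681] [ 0.18801877 -0.41805689 -2.15807913] 0.031367015372641555
[[0.692, 0.088, 0.717], [0.035, -0.995, 0.089], [0.721, -0.036, -0.692]] [ 0.53989233 -0.18066803  0.17978882]
[(0.556, -0.171, 0.232), (0.55, -0.174, 0.227), (0.555, -0.178, 0.223), (0.553, -0.176, 0.223), (0.546, -0.174, 0.221), (0.56, -0.179, 0.221), (0.558, -0.175, 0.222), (0.543, -0.179, 0.212), (0.542, -0.174, 0.215), (0.563, -0.175, 0.22), (0.546, -0.175, 0.212), (0.541, -0.177, 0.208), (0.56, -0.18, 0.212), (0.546, -0.176, 0.207), (0.54, -0.178, 0.203), (0.546, -0.175, 0.203)]
[(0.549, -0.18, 0.226), (0.553, -0.182, 0.226), (0.556, -0.182, 0.225), (0.558, -0.182, 0.224), (0.544, -0.18, 0.224), (0.546, -0.181, 0.225), (0.547, -0.184, 0.227), (0.55, -0.184, 0.225), (0.555, -0.183, 0.223), (0.557, -0.184, 0.223), (0.56, -0.184, 0.222), (0.543, -0.181, 0.223), (0.545, -0.183, 0.224), (0.559, -0.182, 0.219), (0.56, -0.184, 0.219), (0.559, -0.182, 0.216), (0.56, -0.185, 0.217)]
0.18 7 [0.57  0.185 0.186] [0.569 0.175 0.184] [0.571 0.196 0.189]
0.19 3 [0.57  0.19  0.194] [0.57  0.176 0.191] [0.571 0.197 0.197]
0.2 5 [0.576 0.195 0.206] [0.571 0.191 0.203] [0.582 0.197 0.209]
0.21 18 [0.581 0.19  0.216] [0.563 0.174 0.211] [0.589 0.2   0.219]
0.22 28 [0.579 0.193 0.225] [0.565 0.175 0.22 ] [0.588 0.2   0.229]
0.23 29 [0.579 0.192 0.235] [0.564 0.176 0.23 ] [0.587 0.199 0.24 ]
0.24 28 [0.58  0.192 0.246] [0.565 0.177 0.24 ] [0.588 0.2   0.25 ]
0.25 45 [0.577 0.187 0.257] [0.559 0.17  0.251] [0.59 0.2  0.26]
0.26 38 [0.574 0.185 0.262] [0.558 0.17  0.26 ] [0.591 0.198 0.269]
0.27 5 [0.566 0.184 0.274] [0.562 0.182 0.271] [0.573 0.185 0.276]
0.28 9 [0.578 0.183 0.287] [0.564 0.179 0.282] [0.585 0.186 0.29 ]
0.29 16 [0.573 0.184 0.295] [0.567 0.171 0.29 ] [0.578 0.196 0.299]
```

```bash
cat >> h.py <<'E'
RS=np.array([[0.692,0.088,0.717],[0.035,-0.995,0.089],[0.721,-0.036,-0.692]])
BS=RS.T@np.array([.0116,.0007,.0407])
E
python3 - <<'E'
from h import *
for t in((.548,.0,.21),(.545,.1,.19),(.548,.185,.17),(.548,.185,.198)):print(mb(t,BS))
E
```

```text
(array([ 0.5517, -0.18  ,  0.2203]), array([-0.09, -4.48,  0.51]))
(array([ 0.5517, -0.18  ,  0.2203]), array([-0.42, -6.95,  1.02]))
(array([ 0.5517, -0.18  ,  0.2203]), array([-0.65, -9.04,  1.61]))
(array([ 0.5517, -0.18  ,  0.2203]), array([-0.15, -9.07,  1.13]))
```

Call:
drive_tool --moves '[-0.02, -1, 0.1, 0, 20, -0.05, -2.2, 0.25, 0, 20, -0.08, -3.4, 0.4, 0, 20, -0.1, -4.5, 0.5, 0, 20, -0.2, -5.5, 0.7, 0, 20]'

```text
time_s: 34.6
tool_pos: [0.5521, 0.0441, 0.1481]
tool_rot: [-176.8, -45.8, 2.8]
force: [0.5, -0.9, -1.6]
grip_width: 0.0313
grasp_force: 19.8
```

```bash
python3 - <<'E'
from h import *
o,p,R=st();print(o["qpos"].round(1),p,o["tool_rot"],o["force"])
for t in((.545,.1,.19),(.548,.185,.16),(.548,.185,.198)):print(mb(t,BS))
E
```

```text
[ 26.  -17.2 -29.6 140.3 -48.1  12.4 -48.5] [0.55212525 0.04405796 0.1481046 ] [-176.84347542  -45.75578229    2.78663425] [ 0.54798676 -0.88380233 -1.63405426]
(array([0.5507, 0.043 , 0.2017]), array([-0.26, -1.42,  0.23]))
(array([0.5507, 0.043 , 0.2017]), array([-0.67, -3.5 ,  1.  ]))
(array([0.5507, 0.043 , 0.2017]), array([ 0.01, -3.54,  0.34]))
```

Call:
drive_tool --moves '[0.05, -0.9, 0.1, 0, 20, 0.05, -1.8, 0.2, 0, 20, 0.03, -2.7, 0.3, 0, 20, 0.01, -3.4, 0.34, 0, 20, 0.01, -3.54, 0.34, 0, 20]'

```text
time_s: 35.22
tool_pos: [0.5491, 0.1849, 0.1436]
tool_rot: [-176.9, -45.7, 2.8]
force: [1.0, 0.7, -3.2]
grip_width: 0.0315
grasp_force: 19.8
```

```bash
python3 - <<'E'
from h import *
o,p,R=st();print(o["qpos"].round(1),p,o["tool_rot"],o["force"]);print(R.round(3).tolist())
for t in((.548,.185,.198),(.571,.182,.198)):print(mb(t,BS))
C=[cam("scene"),cam("side")]
for a in C:
    P=a[2];k=(P[...,2]>.175)&(P[...,2]<.211)&(np.hypot(P[...,0]-.56,P[...,1]-.183)<.03);Q=P[k];print([tuple(x) for x in Q.round(3).tolist()])
save("l1.png",np.hstack([cv2.resize(C[0][0][175:215,265:305],(400,400),interpolation=cv2.INTER_CUBIC),cv2.resize(C[1][0][165:205,195:235],(400,400),interpolation=cv2.INTER_CUBIC)]))
E
```

```text
[  34.   -17.2  -59.5  135.9    9.5   10.  -124.9] [0.54908649 0.18485169 0.14361553] [-176.93980379  -45.66458685    2.79813081] [ 1.01346244  0.72660059 -3.2049596 ]
[[0.698, 0.087, 0.711], [0.034, -0.996, 0.088], [0.715, -0.037, -0.698]]
(array([0.5477, 0.1839, 0.1973]), array([ 0.02, -0.03, -0.01]))
(array([0.5477, 0.1839, 0.1973]), array([0.42, 0.1 , 0.4 ]))
[(0.548, 0.187, 0.201), (0.544, 0.188, 0.199), (0.54, 0.188, 0.197), (0.544, 0.192, 0.198), (0.539, 0.188, 0.187), (0.54, 0.189, 0.184), (0.567, 0.173, 0.187), (0.583, 0.192, 0.211), (0.58, 0.193, 0.21), (0.572, 0.194, 0.205), (0.558, 0.185, 0.19), (0.539, 0.184, 0.177), (0.569, 0.175, 0.186), (0.57, 0.18, 0.189), (0.571, 0.193, 0.199), (0.57, 0.196, 0.201), (0.545, 0.186, 0.177), (0.542, 0.187, 0.176), (0.572, 0.182, 0.188), (0.571, 0.198, 0.199), (0.548, 0.188, 0.176), (0.567, 0.182, 0.18), (0.572, 0.198, 0.196), (0.572, 0.19, 0.185), (0.57, 0.192, 0.186), (0.571, 0.198, 0.19)]
[(0.582, 0.172, 0.211), (0.574, 0.169, 0.211), (0.545, 0.188, 0.204), (0.548, 0.186, 0.204), (0.551, 0.185, 0.204), (0.569, 0.191, 0.197), (0.567, 0.168, 0.209), (0.542, 0.187, 0.201), (0.545, 0.189, 0.2), (0.547, 0.186, 0.201), (0.55, 0.185, 0.201), (0.552, 0.181, 0.202), (0.568, 0.19, 0.194), (0.568, 0.171, 0.204), (0.542, 0.188, 0.197), (0.553, 0.184, 0.197), (0.556, 0.183, 0.197), (0.57, 0.193, 0.189), (0.567, 0.168, 0.202), (0.556, 0.182, 0.194), (0.568, 0.188, 0.188), (0.564, 0.161, 0.203), (0.567, 0.187, 0.186), (0.569, 0.182, 0.187), (0.565, 0.164, 0.197), (0.567, 0.178, 0.187), (0.566, 0.167, 0.192), (0.565, 0.172, 0.187), (0.567, 0.168, 0.188)]
```

Call:
drive_tool --moves '[0.06, 0, -0.06, 0, 20, 0.15, 0.03, 0.03, 0, 20, 0.25, 0.06, 0.13, 0, 20, 0.35, 0.1, 0.23, 0, 20, 0.45, 0.13, 0.33, 0, 20]'

```text
time_s: 35.95
tool_pos: [0.5736, 0.1801, 0.149]
tool_rot: [-176.9, -45.9, 2.7]
force: [-0.3, 0.6, -2.5]
grip_width: 0.0311
grasp_force: 19.8
```

```bash
python3 - <<'E'
from h import *
o,p,R=st();print(o["qpos"].round(1),p,o["tool_rot"],o["force"]);print((R.T@[0,0,-1]).round(3).tolist())
print(mb((.571,.1805,.2005),BS))
C=[cam("scene"),cam("side")]
for a in C:
    P=a[2];k=(P[...,2]>.175)&(P[...,2]<.213)&(np.hypot(P[...,0]-.57,P[...,1]-.183)<.025);Q=P[k];print([tuple(x) for x in Q.round(3).tolist()])
save("l2.png",np.hstack([cv2.resize(C[0][0][170:210,265:305],(400,400),interpolation=cv2.INTER_CUBIC),cv2.resize(C[1][0][165:205,200:240],(400,400),interpolation=cv2.INTER_CUBIC)]))
E
```

```text
[  39.6  -14.2  -63.1  133.4   12.9    9.6 -125.7] [0.57355914 0.1800871  0.14898695] [-176.91059936  -45.85730229    2.69945325] [-0.28647595  0.57439267 -2.48896921]
[-0.718, 0.038, 0.695]
(array([0.572 , 0.1791, 0.2026]), array([-0.05, -0.04,  0.02]))
[(0.592, 0.18, 0.212), (0.578, 0.167, 0.19), (0.577, 0.17, 0.191), (0.579, 0.197, 0.212), (0.581, 0.173, 0.192), (0.581, 0.178, 0.196), (0.577, 0.178, 0.192), (0.578, 0.192, 0.203), (0.564, 0.183, 0.188), (0.581, 0.174, 0.188), (0.576, 0.173, 0.185), (0.579, 0.192, 0.2), (0.575, 0.193, 0.198), (0.549, 0.193, 0.181), (0.579, 0.176, 0.184), (0.57, 0.18, 0.181), (0.582, 0.195, 0.2), (0.577, 0.195, 0.197), (0.553, 0.197, 0.182), (0.581, 0.179, 0.183), (0.578, 0.179, 0.182), (0.571, 0.177, 0.175), (0.572, 0.182, 0.18), (0.58, 0.194, 0.194), (0.577, 0.195, 0.193), (0.556, 0.196, 0.179), (0.556, 0.2, 0.182), (0.58, 0.181, 0.18), (0.578, 0.183, 0.18), (0.582, 0.192, 0.189), (0.58, 0.194, 0.19), (0.568, 0.187, 0.176), (0.557, 0.201, 0.179), (0.559, 0.203, 0.178), (0.562, 0.202, 0.175), (0.561, 0.206, 0.177)]
[(0.568, 0.179, 0.207), (0.57, 0.176, 0.208), (0.573, 0.175, 0.208), (0.577, 0.176, 0.206), (0.579, 0.173, 0.208), (0.564, 0.176, 0.206), (0.567, 0.178, 0.204), (0.579, 0.192, 0.194), (0.577, 0.169, 0.207), (0.579, 0.19, 0.192), (0.578, 0.17, 0.202), (0.579, 0.166, 0.204), (0.578, 0.19, 0.188), (0.581, 0.189, 0.188), (0.579, 0.174, 0.196), (0.58, 0.167, 0.2), (0.579, 0.183, 0.188), (0.578, 0.162, 0.199), (0.58, 0.185, 0.184), (0.577, 0.161, 0.197), (0.578, 0.173, 0.186), (0.58, 0.168, 0.189)]
```

View pics/l2.png

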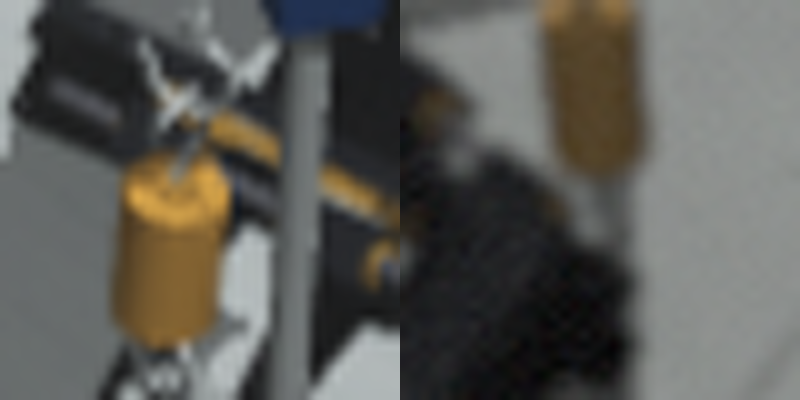

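The brass is pushed forward about 8 mm. The steel hook's top was a little high and caught the top of the loop. I back off, lower it 5 mm and let the brass settle.

Call:
drive_tool --moves '[-0.09, -0.03, -0.09, 0, 20, -0.18, -0.06, -0.18, 0, 20, -0.28, -0.1, -0.28, 0, 20, -0.38, -0.12, -0.38, 0, 20, -0.47, -0.12, -0.29, 0, 20]'

```text
time_s: 36.67
tool_pos: [0.5509, 0.1846, 0.144]
tool_rot: [-176.9, -45.9, 2.9]
force: [0.1, -0.5, -2.4]
grip_width: 0.0312
grasp_force: 19.8
```

Call:
drive_tool --moves '[0, 0, 0, 0, 20, 0, 0, 0, 0, 20, 0, 0, 0, 0, 20, 0, 0, 0, 0, 20, 0, 0, 0, 0, 20]'

```text
time_s: 37.3
tool_pos: [0.5514, 0.1836, 0.1439]
tool_rot: [-176.9, -45.9, 2.7]
force: [0.7, 0.2, -2.8]
grip_width: 0.031
grasp_force: 19.8
```

```bash
cat > chk.py <<'E'
from h import *
def chk(z0=.16,z1=.213,c=(.568,.183),side=True):
    o,p,R=st();print(o["time_s"],p.round(4),o["tool_rot"].round(1),o["force"].round(2),o["grip_width"]);print(R.round(3).tolist(),"down",(R.T@[0,0,-1]).round(3).tolist(),"B",mb((0,0,0),BS)[0])
    for a in [cam("scene"),cam("side")]:
        P=a[2];k=(P[...,2]>z0)&(P[...,2]<z1)&(np.hypot(P[...,0]-c[0],P[...,1]-c[1])<.028);print([tuple(x) for x in P[k].round(3).tolist()])
        Q=P[(P[...,2]>z1+.005)&(P[...,2]<z1+.035)&(np.hypot(P[...,0]-.574,P[...,1]-.183)<.03)];print("cyl",len(Q),np.nanmin(Q,0).round(3),np.nanmax(Q,0).round(3))
E
python3 -c "
from chk import *
chk()"
```

```text
37.3 [0.5514 0.1836 0.1439] [-176.9  -45.9    2.7] [ 0.67  0.16 -2.8 ] 0.031048422684789564
[[0.695, 0.086, 0.713], [0.033, -0.996, 0.088], [0.718, -0.037, -0.695]] down [-0.718, 0.037, 0.695] B [0.5499 0.1826 0.1975]
[(0.549, 0.188, 0.202), (0.544, 0.187, 0.198), (0.584, 0.176, 0.212), (0.542, 0.186, 0.192), (0.542, 0.186, 0.188), (0.573, 0.198, 0.212), (0.541, 0.186, 0.183), (0.571, 0.173, 0.189), (0.566, 0.172, 0.185), (0.583, 0.192, 0.211), (0.582, 0.195, 0.213), (0.574, 0.195, 0.207), (0.567, 0.193, 0.201), (0.546, 0.186, 0.182), (0.543, 0.188, 0.182), (0.566, 0.172, 0.182), (0.571, 0.193, 0.199), (0.571, 0.197, 0.202), (0.548, 0.184, 0.178), (0.548, 0.188, 0.181), (0.569, 0.175, 0.181), (0.57, 0.18, 0.186), (0.554, 0.173, 0.17), (0.55, 0.174, 0.168), (0.57, 0.197, 0.198), (0.546, 0.179, 0.169), (0.549, 0.186, 0.176), (0.546, 0.187, 0.175), (0.54, 0.186, 0.17), (0.572, 0.182, 0.184), (0.569, 0.183, 0.183), (0.559, 0.178, 0.172), (0.552, 0.176, 0.166), (0.568, 0.195, 0.191), (0.553, 0.185, 0.174), (0.552, 0.188, 0.175), (0.547, 0.187, 0.171), (0.558, 0.173, 0.164), (0.569, 0.188,
[... 1254 characters left out ...]
.545, 0.178, 0.202), (0.548, 0.178, 0.202), (0.553, 0.183, 0.198), (0.554, 0.177, 0.2), (0.558, 0.178, 0.199), (0.567, 0.186, 0.193), (0.568, 0.171, 0.2), (0.572, 0.173, 0.199), (0.542, 0.181, 0.198), (0.558, 0.179, 0.195), (0.569, 0.192, 0.186), (0.567, 0.169, 0.198), (0.57, 0.167, 0.198), (0.557, 0.176, 0.194), (0.568, 0.188, 0.185), (0.57, 0.186, 0.185), (0.567, 0.17, 0.194), (0.569, 0.166, 0.196), (0.569, 0.184, 0.183), (0.567, 0.169, 0.191), (0.568, 0.164, 0.193), (0.566, 0.175, 0.185), (0.567, 0.17, 0.187), (0.56, 0.188, 0.168), (0.563, 0.186, 0.169), (0.562, 0.184, 0.167), (0.564, 0.181, 0.168), (0.561, 0.171, 0.17), (0.557, 0.17, 0.161)]
cyl 91 [0.555 0.161 0.218] [0.583 0.181 0.248]
```

Call:
drive_tool --moves '[0.08, 0.02, 0.08, 0, 20, 0.15, 0.04, 0.155, 0, 20, 0.22, 0.06, 0.23, 0, 20, 0.29, 0.09, 0.3, 0, 20, 0.36, 0.11, 0.375, 0, 20]'

```text
time_s: 38.02
tool_pos: [0.5728, 0.1809, 0.1436]
tool_rot: [-176.9, -45.9, 2.7]
force: [0.3, 0.4, -1.8]
grip_width: 0.0314
grasp_force: 19.8
```

```bash
python3 -c "
from chk import *
chk(.178)"
```

```text
38.025 [0.5728 0.1809 0.1436] [-176.9  -45.9    2.7] [ 0.35  0.41 -1.77] 0.031439689500799534
[[0.696, 0.086, 0.713], [0.033, -0.996, 0.088], [0.718, -0.037, -0.695]] down [-0.718, 0.037, 0.695] B [0.5712 0.1799 0.1972]
[(0.583, 0.175, 0.211), (0.585, 0.186, 0.212), (0.583, 0.188, 0.212), (0.578, 0.191, 0.212), (0.574, 0.196, 0.212), (0.57, 0.171, 0.188), (0.578, 0.183, 0.201), (0.584, 0.193, 0.212), (0.58, 0.193, 0.21), (0.579, 0.196, 0.211), (0.572, 0.194, 0.205), (0.568, 0.194, 0.203), (0.581, 0.182, 0.198), (0.569, 0.174, 0.185), (0.562, 0.18, 0.184), (0.573, 0.195, 0.202), (0.569, 0.195, 0.199), (0.58, 0.181, 0.192), (0.569, 0.174, 0.18), (0.568, 0.178, 0.183), (0.568, 0.186, 0.188), (0.563, 0.186, 0.185), (0.569, 0.196, 0.196), (0.547, 0.196, 0.182), (0.582, 0.183, 0.191), (0.571, 0.181, 0.183), (0.57, 0.184, 0.184), (0.568, 0.186, 0.184), (0.57, 0.197, 0.194), (0.571, 0.185, 0.181), (0.571, 0.19, 0.185), (0.572, 0.195, 0.189), (0.565, 0.192, 0.182), (0.554, 0.198, 0.179), (0.553, 0.201, 0.181)]
cyl 79 [0.563 0.175 0.218] [0.588 0.2   0.248]
[(0.556, 0.18, 0.212), (0.559, 0.172, 0.213), (0.573, 0.167, 0.212), (0.57, 0.192, 0.196), (0.568, 0.169, 0.208), (0.574, 0.178, 0.203), (0.564, 0.178, 0.201), (0.568, 0.178, 0.2), (0.568, 0.17, 0.205), (0.572, 0.172, 0.203), (0.577, 0.176, 0.199), (0.581, 0.18, 0.196), (0.564, 0.179, 0.197), (0.569, 0.165, 0.204), (0.58, 0.177, 0.195), (0.571, 0.189, 0.187), (0.569, 0.166, 0.199), (0.58, 0.176, 0.192), (0.568, 0.163, 0.197), (0.568, 0.181, 0.185), (0.569, 0.166, 0.192), (0.567, 0.17, 0.187), (0.569, 0.167, 0.188)]
cyl 86 [0.555 0.162 0.219] [0.582 0.183 0.248]
```

The loop is undisturbed and the hook's tip is through it. I lower slowly.

Call:
drive_tool --moves '[-0.09, 0, 0.087, 0, 20, -0.18, 0.01, 0.174, 0, 20, -0.25, 0.013, 0.243, 0, 20, -0.31, 0.016, 0.3, 0, 20, -0.37, 0.02, 0.36, 0, 20]'

```text
time_s: 38.75
tool_pos: [0.5727, 0.1812, 0.123]
tool_rot: [-176.9, -45.9, 2.7]
force: [0.5, 0.3, -2.8]
grip_width: 0.0315
grasp_force: 19.8
```

Call:
drive_tool --moves '[-0.06, 0, 0.06, 0, 20, -0.12, 0.01, 0.117, 0, 20, -0.18, 0.01, 0.174, 0, 20, -0.18, 0.01, 0.174, 0, 20]'

```text
time_s: 39.25
tool_pos: [0.5725, 0.1814, 0.1141]
tool_rot: [-176.9, -45.8, 2.7]
force: [-0.5, 0.1, -1.2]
grip_width: 0.0315
grasp_force: 19.8
```

```bash
python3 -c "
from chk import *
f=[]
for i in range(4):
    cam('side');f.append(env.get_obs()['force'])
print(np.mean(f,0))
chk(.155,.19)"
```

```text
[ 0.23991534 -0.27526568 -0.63095565]
39.45 [0.5725 0.1812 0.1142] [-176.9  -45.8    2.7] [ 0.2   0.12 -0.39] 0.03096472658191355
[[0.696, 0.086, 0.713], [0.033, -0.996, 0.087], [0.717, -0.037, -0.696]] down [-0.717, 0.037, 0.696] B [0.571  0.1802 0.1679]
[(0.573, 0.175, 0.175), (0.568, 0.175, 0.172), (0.571, 0.194, 0.188), (0.569, 0.176, 0.169), (0.565, 0.18, 0.169), (0.57, 0.193, 0.182), (0.569, 0.196, 0.184), (0.574, 0.181, 0.172), (0.572, 0.183, 0.172), (0.569, 0.184, 0.171), (0.567, 0.186, 0.171), (0.573, 0.196, 0.181), (0.574, 0.201, 0.186), (0.578, 0.18, 0.17), (0.574, 0.18, 0.167), (0.573, 0.184, 0.169), (0.572, 0.187, 0.171), (0.571, 0.19, 0.173), (0.572, 0.195, 0.177), (0.571, 0.199, 0.179), (0.579, 0.182, 0.167), (0.573, 0.193, 0.171), (0.572, 0.195, 0.172), (0.581, 0.179, 0.163), (0.581, 0.183, 0.166), (0.565, 0.185, 0.156), (0.579, 0.182, 0.159)]
cyl 70 [0.56  0.178 0.195] [0.589 0.201 0.225]
[(0.568, 0.19, 0.183), (0.568, 0.19, 0.18), (0.568, 0.19, 0.176), (0.572, 0.191, 0.175), (0.568, 0.164, 0.19), (0.569, 0.192, 0.172), (0.57, 0.188, 0.174), (0.568, 0.163, 0.187), (0.569, 0.183, 0.173), (0.568, 0.165, 0.182), (0.564, 0.18, 0.172), (0.567, 0.18, 0.171), (0.57, 0.178, 0.172), (0.57, 0.168, 0.177), (0.576, 0.177, 0.171), (0.564, 0.181, 0.168), (0.568, 0.173, 0.171), (0.569, 0.167, 0.174), (0.579, 0.177, 0.166), (0.579, 0.177, 0.162)]
cyl 78 [0.554 0.161 0.197] [0.581 0.183 0.224]
```

Call:
drive_tool --moves '[-0.04, 0, 0.04, 0, 20, -0.08, 0, 0.078, 0, 20, -0.08, 0, 0.078, 0, 20, -0.08, 0, 0.078, 0, 20]'

```text
time_s: 40.05
tool_pos: [0.5717, 0.1813, 0.1119]
tool_rot: [-177.0, -45.6, 2.8]
force: [0.2, 0.1, -1.1]
grip_width: 0.0314
grasp_force: 19.8
```

```bash
python3 -c "
from chk import *
f=[]
for i in range(8):
    cam('side');f.append(env.get_obs()['force'])
print(np.mean(f,0),np.std(f,0), mb((0,0,0),BS)[0])"
```

```text
[-0.0163134   0.58981115 -0.59759888] [0.53975101 0.73712077 0.43414401] [0.5704 0.1805 0.1655]
```

Call:
drive_tool --moves '[-0.05, 0, 0.05, 0, 20, -0.1, 0, 0.1, 0, 20, -0.1, 0, 0.1, 0, 20]'

```text
time_s: 40.83
tool_pos: [0.5699, 0.1808, 0.1097]
tool_rot: [-177.0, -45.4, 2.8]
force: [-1.1, 0.2, -0.1]
grip_width: 0.0313
grasp_force: 19.8
```

```bash
python3 -c "
from chk import *
f=[]
for i in range(8):
    cam('side');f.append(env.get_obs()['force'])
print(env.get_obs()['qpos'].round(1));print(np.mean(f,0),np.std(f,0), mb((0,0,0),BS)[0]);chk(.145,.185)"
```

```text
[  54.9  -11.9  -79.1  135.    41.2    5.5 -154.2]
[-0.15855996  0.06344624 -0.44514156] [0.30830141 0.39775815 0.59060722] [0.5689 0.1799 0.1635]
41.225 [0.57   0.1809 0.1098] [-177.   -45.4    2.8] [ 0.21 -0.1  -0.17] 0.031316685743564616
[[0.701, 0.086, 0.708], [0.034, -0.996, 0.086], [0.712, -0.036, -0.701]] down [-0.712, 0.036, 0.701] B [0.5689 0.1799 0.1635]
[(0.571, 0.172, 0.172), (0.568, 0.174, 0.167), (0.55, 0.166, 0.149), (0.571, 0.193, 0.183), (0.567, 0.194, 0.181), (0.57, 0.177, 0.166), (0.566, 0.177, 0.164), (0.565, 0.18, 0.165), (0.564, 0.183, 0.166), (0.568, 0.195, 0.178), (0.571, 0.178, 0.164), (0.571, 0.182, 0.166), (0.568, 0.184, 0.166), (0.563, 0.183, 0.162), (0.559, 0.183, 0.159), (0.569, 0.196, 0.175), (0.575, 0.182, 0.164), (0.571, 0.186, 0.165), (0.567, 0.186, 0.162), (0.569, 0.193, 0.169), (0.571, 0.199, 0.174), (0.581, 0.183, 0.165), (0.558, 0.183, 0.149), (0.578, 0.181, 0.157), (0.561, 0.182, 0.146), (0.559, 0.184, 0.146), (0.567, 0.183, 0.146), (0.567, 0.187, 0.15)]
cyl 75 [0.559 0.176 0.191] [0.587 0.201 0.22 ]
[(0.569, 0.193, 0.175), (0.568, 0.19, 0.173), (0.567, 0.17, 0.183), (0.57, 0.17, 0.183), (0.567, 0.188, 0.17), (0.567, 0.169, 0.18), (0.569, 0.167, 0.181), (0.567, 0.188, 0.167), (0.566, 0.168, 0.177), (0.568, 0.165, 0.179), (0.563, 0.179, 0.169), (0.566, 0.176, 0.17), (0.566, 0.167, 0.174), (0.568, 0.164, 0.176), (0.56, 0.179, 0.166), (0.562, 0.175, 0.168), (0.566, 0.176, 0.166), (0.566, 0.169, 0.17), (0.575, 0.176, 0.164), (0.568, 0.172, 0.164), (0.577, 0.179, 0.159), (0.579, 0.177, 0.159), (0.575, 0.176, 0.157)]
cyl 78 [0.553 0.161 0.193] [0.581 0.178 0.22 ]
```

Call:
drive_tool --moves '[-0.02, 0, 0.03, -0.1, 20, -0.04, 0, 0.07, -0.2, 20, -0.04, 0, 0.08, -0.2, 20]'

```text
time_s: 41.7
tool_pos: [0.5696, 0.18, 0.1085]
tool_rot: [-179.0, -45.4, 5.7]
force: [0.8, -0.2, 0.4]
grip_width: 0.0313
grasp_force: 19.8
```

```bash
python3 -c "
from chk import *
f=[]
for i in range(8):
    cam('side');f.append(env.get_obs()['force'])
print(env.get_obs()['qpos'].round(2),env.get_obs()['tool_rot']);print(np.mean(f,0),np.std(f,0), mb((0,0,0),BS)[0])"
```

```text
[  54.94  -11.55  -79.14  135.15   43.39    5.48 -154.18] [-179.02584435  -45.41731175    5.66630373]
[ 0.24219422  0.28933256 -0.01203975] [0.36542593 0.45107974 0.33477207] [0.5684 0.1805 0.1623]
```

Call:
drive_tool --moves '[0, 0, 0, 0, 20, 0, 0, 0, 0, 20]' --squeeze 3

```text
time_s: 42.35
tool_pos: [0.5696, 0.1801, 0.1086]
tool_rot: [-179.0, -45.4, 5.7]
force: [-0.4, -0.4, -0.2]
grip_width: 0.0321
grasp_force: 3.0
```

Call:
drive_tool --moves '[0, 0, 0, 0, 32, 0, 0, 0, 0, 33, 0, 0, 0, 0, 34, 0, 0, 0, 0, 36, 0, 0, 0, 0, 40]'

```text
time_s: 42.98
tool_pos: [0.5696, 0.1801, 0.1086]
tool_rot: [-179.0, -45.4, 5.7]
force: [0.3, 0.0, 0.3]
grip_width: 0.0386
grasp_force: 0.0
```

```bash
python3 -c "
from chk import *
print(env.get_obs()['qpos'].round(2))
chk(.145,.185)
o,p,R=st()
for d in((-.06,0,0),(-.06,0,-.01),(-.06,0,.03)):print(d,(R.T@np.array(d)/.04).round(2))"
```

```text
[  54.94  -11.55  -79.14  135.15   43.39    5.48 -154.18]
42.975 [0.5696 0.1801 0.1086] [-179.   -45.4    5.7] [0.29 0.03 0.32] 0.038589190044261104
[[0.699, 0.111, 0.707], [0.069, -0.994, 0.087], [0.712, -0.012, -0.702]] down [-0.712, 0.012, 0.702] B [0.5684 0.1805 0.1623]
[(0.571, 0.173, 0.164), (0.572, 0.195, 0.181), (0.569, 0.176, 0.16), (0.574, 0.197, 0.179), (0.577, 0.184, 0.168), (0.572, 0.183, 0.164), (0.569, 0.185, 0.163), (0.566, 0.186, 0.161), (0.576, 0.199, 0.178), (0.57, 0.198, 0.173), (0.58, 0.182, 0.163), (0.577, 0.183, 0.162), (0.574, 0.185, 0.161), (0.571, 0.186, 0.16), (0.571, 0.191, 0.164), (0.572, 0.196, 0.168), (0.578, 0.181, 0.157), (0.575, 0.194, 0.165), (0.572, 0.195, 0.164), (0.583, 0.181, 0.156), (0.58, 0.183, 0.156), (0.567, 0.187, 0.149), (0.584, 0.183, 0.154), (0.581, 0.183, 0.152), (0.567, 0.187, 0.145)]
cyl 72 [0.567 0.175 0.19 ] [0.59  0.201 0.219]
[(0.57, 0.197, 0.172), (0.573, 0.195, 0.172), (0.571, 0.199, 0.168), (0.571, 0.189, 0.173), (0.571, 0.171, 0.182), (0.571, 0.191, 0.168), (0.572, 0.173, 0.177), (0.571, 0.191, 0.164), (0.57, 0.168, 0.177), (0.57, 0.187, 0.163), (0.57, 0.178, 0.168), (0.568, 0.165, 0.175), (0.567, 0.179, 0.164), (0.57, 0.178, 0.164), (0.569, 0.167, 0.17), (0.578, 0.181, 0.161), (0.58, 0.179, 0.161), (0.564, 0.18, 0.161), (0.57, 0.178, 0.161), (0.57, 0.169, 0.165), (0.58, 0.178, 0.158), (0.58, 0.18, 0.154)]
cyl 91 [0.555 0.161 0.191] [0.586 0.187 0.22 ]
(-0.06, 0, 0) [-1.05 -0.17 -1.06]
(-0.06, 0, -0.01) [-1.23 -0.16 -0.88]
(-0.06, 0, 0.03) [-0.51 -0.18 -1.59]
```

Call:
drive_tool --moves '[0, 0, 0, 0, 55, 0, 0, 0, 0, 55, 0, 0, -0.2, 0, 55, 0, 0, -0.5, 0, 55]'

```text
time_s: 43.58
tool_pos: [0.5555, 0.1774, 0.1226]
tool_rot: [-179.0, -45.4, 5.6]
force: [0.1, 0.5, 0.1]
grip_width: 0.0545
grasp_force: 0.0
```

```bash
python3 -c "
from chk import *
o,p,R=st();print(o['qpos'].round(2),p,o['tool_rot'],o['force'],o['grip_width'])"
```

```text
[  35.06  -11.92  -60.93  136.37   38.78    8.65 -149.79] [0.55547819 0.17743674 0.12259081] [-179.02843658  -45.38225993    5.57550633] [0.09355276 0.51943315 0.06903672] 0.054468520595674176
```

Call:
drive_tool --moves '[0, 0, -0.3, 0, 55, 0, 0, -0.7, 0, 55, -0.2, 0, -1, 0, 55, -0.4, 0.3, -1.2, 0, 55]'

```text
time_s: 44.08
tool_pos: [0.5169, 0.1643, 0.1456]
tool_rot: [-179.2, -45.1, 5.7]
force: [0.0, -0.7, 0.5]
grip_width: 0.0546
grasp_force: 0.0
```

Call:
drive_tool --moves '[0, 1, 0, 0, 55, 0, 2, 0, 0, 55, 0, 3, 0, 0, 55, 0, 3, 0, 0, 55]'

```text
time_s: 44.58
tool_pos: [0.5378, 0.0718, 0.1409]
tool_rot: [-179.1, -43.3, 5.7]
force: [-0.1, 0.1, -0.0]
grip_width: 0.055
grasp_force: 0.0
```

```bash
python3 -c "
from chk import *
o,p,R=st();print(o['qpos'].round(2),p,o['force'])
C=[cam('scene'),cam('side')]
save('f1.png',np.hstack([cv2.resize(C[0][0][90:240,240:345],(400,571)),cv2.resize(C[1][0][110:260,180:285],(400,571))]))
P=C[0][2]
for a in C:
    P=a[2]
    for z in np.arange(.05,.31,.02):
        q=P[(P[...,2]>z)&(P[...,2]<z+.02)&(np.hypot(P[...,0]-.572,P[...,1]-.182)<.03)]
        if len(q):print(z.round(2),len(q),q.min(0).round(3),q.max(0).round(3))
"
```

```text
[ 14.62 -17.24 -24.78 140.25 -17.23  12.63 -80.57] [0.53784431 0.0718212  0.14094237] [-0.11599101  0.1127881  -0.03992567]
0.05 11 [0.568 0.171 0.051] [0.572 0.196 0.069]
0.07 23 [0.563 0.175 0.076] [0.586 0.199 0.09 ]
0.09 36 [0.565 0.175 0.09 ] [0.587 0.2   0.11 ]
0.11 61 [0.559 0.169 0.11 ] [0.588 0.201 0.13 ]
0.13 43 [0.558 0.171 0.13 ] [0.588 0.195 0.147]
0.15 19 [0.567 0.172 0.152] [0.583 0.196 0.168]
0.17 7 [0.566 0.196 0.17 ] [0.575 0.2   0.186]
0.19 48 [0.568 0.178 0.19 ] [0.59  0.201 0.21 ]
0.21 48 [0.563 0.177 0.21 ] [0.59 0.2  0.23]
0.23 80 [0.558 0.169 0.23 ] [0.59  0.2   0.249]
0.25 15 [0.565 0.177 0.25 ] [0.586 0.187 0.269]
0.27 23 [0.567 0.171 0.27 ] [0.58  0.198 0.289]
0.29 17 [0.567 0.182 0.29 ] [0.576 0.192 0.309]
0.11 12 [0.571 0.165 0.114] [0.583 0.19  0.13 ]
0.13 29 [0.559 0.165 0.13 ] [0.583 0.194 0.149]
0.15 19 [0.56  0.165 0.15 ] [0.58  0.196 0.17 ]
0.17 10 [0.557 0.165 0.171] [0.572 0.193 0.189]
0.19 61 [0.554 0.16  0.19 ] [0.586 0.182 0.21 ]
0.21 65 [0.555 0.161 0.21 ] [0.586 0.184 0.23 ]
0.23 65 [0.556 0.163 0.23 ] [0.586 0.192 0.249]
0.25 10 [0.562 0.177 0.252] [0.583 0.182 0.268]
0.27 22 [0.563 0.167 0.27 ] [0.578 0.194 0.288]
0.29 12 [0.567 0.175 0.29 ] [0.574 0.189 0.307]
```

View pics/f1.png

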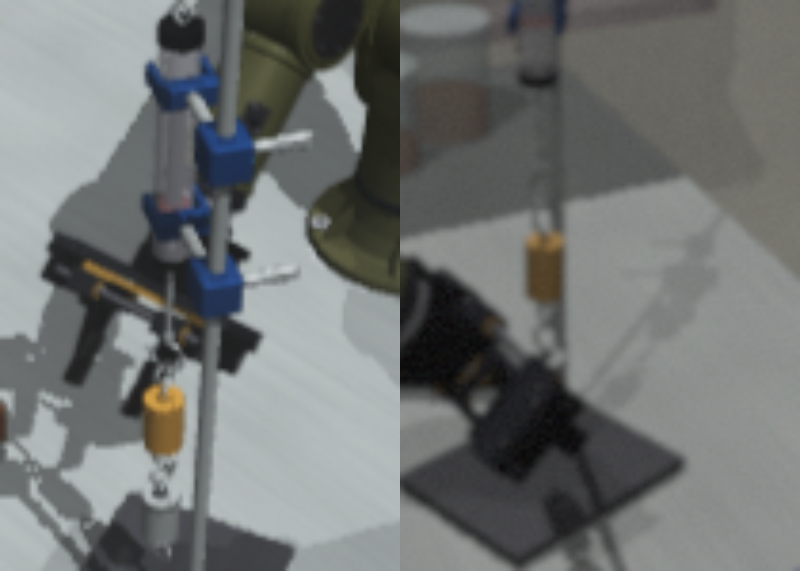

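Both weights hang in a chain, with brass at (163,420) and steel below it at (165,520) in the left half. The gripper is clear. I wait briefly for them to settle, then hand in.

Call:
drive_tool --moves '[0, 0.5, 0, 0, 55, 0, 0.5, 0, 0, 55, 0, 0.5, 0, 0, 55, 0, 0.5, 0, 0, 55, 0, 0.5, 0, 0, 55]'

```text
time_s: 45.3
tool_pos: [0.54, 0.0531, 0.1409]
tool_rot: [-179.1, -43.3, 5.8]
force: [-0.2, -0.0, 0.5]
grip_width: 0.0549
grasp_force: 0.0
```

```bash
python3 -c "
from h import *
print(env.sign_off())"
```

```text
the job is handed in; nothing more can be done
None
```

I hung the brass weight on the balance's hook and the steel one from its loop; both hung freely when I handed in at about 45 s, with the gripper clear (one early steel try nudged the brass about 8 mm and was backed off).

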